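# Clamp a whetstone in its adjustable holder

### The arm

A 6-joint arm with a two-finger parallel gripper is mounted at the origin on a cart in front of the work surface, level with it; the furniture and walls round the work are solid. World frame = base frame: x ahead of the robot, y to its left, z up, the work surface at z = 0. Lengths are in m, angles in rad, forces in N, time in s.
With the tool pointing down it reaches from about 0.275 to 0.825 m from the base axis. Payload 5.2 kg.
Tool frame: the origin (TCP) lies at the very end of the fingers, on their centre line; the grasp point (between the pads) lies 19 mm behind it (grasp_offset is the distance from the TCP to the grasp point, in m); z points along the fingers, y is the direction in which the jaws open and shut (so a half turn about z gives the same grasp; the last joint's range is limited). The gripper opens to 93 mm and grips with 3 to 60 N. Pads are 15 mm wide; open, the fingers measure 128 mm over their backs; the gripper's body (75 mm by 188 mm) begins 65 mm behind the grasp point.
Start: joints at [0.935, 0.259, 1.535, -0, 1.348, -0.203], TCP at [0.231, 0.499, 0.219] pointing down, gripper open.
Joint ranges: [-3.14, 3.14], [-0.91, 2.08], [0.19, 2.58], [-1.22, 4.36], [0.22, 2.71], [-3.12, 3.12]. Speed limits (rad/s): [2.57, 2.57, 3.14, 3.14, 3.14, 3.14].

### API

Orientations are given as a 3x3 rotation matrix whose columns are the frame's x, y, z axes.
In Python, from station import get_obs, get_image, calibration, job_done, grasp_offset gives the robot as it stands. The module is installed in compiled form; this text tells all that it offers.
- The arm moves only by the tool send_rows, never from a script. Its arguments are lists of equal length, an entry for each row: "travel": the shift along the tool's x, y, z in m, a list of three; "dr": the turn, a rotation vector about the tool's x, y, z in rad, a list of three. A call has 1 to 8 rows; each row is the pose to reach, as a shift and turn from the pose commanded when the call began, along the tool's axes at that moment; what a row does not reach only later rows make up. A row lasts 1/8 s, in which the tool goes at most 62.5 mm and 10.7 degrees, less where a joint would pass 70% of its speed; a pose out of reach is approached as far as the arm can. A call with a gripper value outside its range is refused whole. "jaw" is the closure in counts, from 0 (fully open) to 255 (shut), set as the call begins (left out, the last holds). The fingers move at their own pace and stop on an object; "grip_force" is the grip in N (left out, the last holds). Time passes only in rows, so rows that repeat a pose let the fingers close. It gives the time, the measured TCP pose, the force and the opening at its end, in the units of the state.
- get_obs(): the state, without advancing time (a new reading comes with each control period).
- get_image(name): name is "scene" or "top"; returns (picture, depth): 420x560x3 uint8, blue, green, red; 420x560 float32, m along the optical axis (not along the pixel's ray), 0 where there is no reading.
- calibration(name): a dict with "camera_matrix" (3x3 intrinsics, pixels), "k1" (the pictures are not rectified: a ray, as slopes to the right and down, at radius r is drawn at 1 + k1 r^2 times it, then the intrinsics apply), "T" (4x4, takes a point from camera to world coordinates). Camera axes: x right, y up, looking along -z (the intrinsics and any distortion apply to the point x, -y, -z); pixel columns grow to the right and rows downward; lengths in m; the calibration is good to about 2 mm. A picture is of the moment at which its call begins. calibration takes no time and is no camera call.
- job_done(): hands the job in, once; it reports no verdict.
The state is a dict: "clock": time; "joint_positions": joint angles; "qvel": joint speeds; "effort": joint torques, N m; "tcp_pos": TCP position; "tcp_rot": TCP orientation; "ft_force": force on the tool from outside, world axes, zero at the start; "moment": the same for the moment, N m; "opening": opening from 0.0 (shut) to 1.0 (fully open).
Only numpy, scipy, OpenCV 4.12 (cv2) and the standard library are available. Lean on these libraries where they do the work, as an engineer would, in place of code of your own. Each camera call takes 0.05 s, during which the arm holds its last target.

### The job

Make the whetstone ready for sharpening: lift it out of the wooden drying stand, put it down on its end, take it again by its narrow edges and lay it flat, centred and lengthwise on the rubber strips of the metal stone holder. Then hold the release bar up, slide the jaw firmly up against the stone and let the bar drop fully into a notch, so that the stone is gripped tight between the sprung jaw and the end stop. Stones chip, so never let it fall over or drop, and leave the other things on the worktop where they are.

Things in the scene. Friction and masses are not known exactly. Their poses are not given: they have to be found in the camera images.
- whetstone: The whetstone: a plain grey-brown block 150 x 60 x 26 mm, about 0.45 kg, either broad side may lie up. Origin at its middle; x across its 60 mm width, y through its 26 mm thickness, z along its 150 mm length. It starts on end (z up) in the drying stand, its lower end 14 mm above the worktop.
- drying_stand: Beech stand, fixed: foot 126 x 84 x 14 mm; two uprights, x = 31 to 43 mm either side, y = -23 to 23, tops at z = 150, cover the stone's narrow edges; rear rebates behind it (+y, 8 mm wide); a lip to z = 33 mm in front of it (-y). Here it can only be gripped through its thickness (closing along y); lift it straight up, or over the lip and out to -y. Origin under its middle, x along the stone's width.
- stone_holder: Metal whetstone holder, fixed: bed 74 mm wide (x), y = -152 to +199 mm, top at z = 13. Origin on the worktop, z up, y along it from end stop to carriage. The stone rests on rubber strips at z = 52 on a riser 46 mm wide, y = -127 to -17 mm, which leaves room for fingers beside and below its edges. The jaw can push a stone home that was laid up to 30 mm short of the stop.
- seat (a point): Where the stone's middle comes when it is home against the end stop: holder x = 0, y = -55, z = 65 mm, the stone's length along holder y and its thickness upright. Axes as the holder's.
- end_stop: Fixed rubber-faced stop at the -y end of the holder, its frame that of the holder; face at y = -130 mm, top at z = 71 mm, 7 mm below the top of a lying stone.
- carriage (a joint): Travel of the grey carriage in m, 0 (fully open) to 0.100, growing towards the end stop (holder -y). It starts between 0 and 0.035, which leaves 75 to 40 mm between jaw and a stone that is home. It slides only while the release bar is lifted over 8 mm (lift it 11 to 14), then with about 1 N of friction; the bolt catches notches 10 mm apart.
- jaw_pad: The carriage's sprung rubber-faced jaw, 56 mm wide, z = 50 to 72 mm; its face lies 56 mm towards the end stop from its origin (origin at worktop level). It yields up to 18 mm: 2 N at first, 10 N pressed right in. Press it right in (12 to 15 N) and let the bar go: it springs back some 8 mm into a notch and still presses with 6 N. Let go at under 7 N it catches a notch too early and the stone is loose.
- release_bar (a joint): Lift of the release bar in m, 0 (bolt fully down in a notch) to 0.016. At 0.008 its bolt stands on a tooth, not locked. Lifting takes 4 to 7 N against a spring; let go, it drops.
- bar_grip (a point): Middle of the release bar: a black round bar 13 mm thick, 67 mm long across the holder (along its x), on the carriage, 70 mm above the worktop when down. Below it the carriage's top is at 44 mm, stem bushes from 19 mm either side of its middle reach 50 mm; towards the jaw an upright 72 mm high stands 29 mm from the bar's side; the other side is free. Can be pinched from above and lifted.
- fish_tin: Flat oblong tin 63 x 105 x 23 mm, bystander; origin under its middle.
- spice_jar: Black-capped spice jar, 39 mm across, 90 mm high, bystander; origin under its middle.
- small_tin: Round tin, 57 mm across, 72 mm high, bystander; origin under its middle.
- timer: Red domed kitchen timer, 64 mm across, 49 mm high, bystander; origin under its middle.
Not all that is in view belongs to the job. What is shaped like the whetstone but pink or yellow is not meant.

How it is judged:
On the way, in this order (a step that is already met when the one before it is completed fails the run):
1. the stone lies flat and lengthwise on the holder, with the jaw not yet against it (angle between the z axis of whetstone and the y axis of stone_holder, either way round below 0.07 rad and angle between the y axis of whetstone and the z axis of stone_holder, either way round below 0.05 rad and z of whetstone in the frame of stone_holder between 0.061 and 0.069 m and x of whetstone in the frame of stone_holder between -0.01 and 0.01 m and contact force between whetstone and jaw_pad below 0.5 N), for 0.2 s.
2. with the release bar held up, the jaw is slid up against the stone (value of joint release_bar above 0.009 m and contact force between whetstone and jaw_pad above 1 N), for 0.05 s.
At the end, for the whole second after the job is handed in: Stone flat on the strips (0.05 rad, 4 mm), lengthwise (0.07 rad), centred within 10 mm, at rest, within 5 mm of home and pressed on the end stop with over 1.5 N; the bar down in a notch within 2 mm; the sprung jaw pressing the stone with over 4 N (angle between the z axis of whetstone and the y axis of stone_holder, either way round below 0.07 rad and angle between the y axis of whetstone and the z axis of stone_holder, either way round below 0.05 rad and z of whetstone in the frame of stone_holder between 0.061 and 0.069 m and x of whetstone in the frame of stone_holder between -0.01 and 0.01 m and value of joint release_bar below 0.002 m and contact force between whetstone and jaw_pad above 4 N and contact force between whetstone and end_stop above 1.5 N and linear speed of whetstone below 0.02 m/s and y of whetstone in the frame of stone_holder between -0.06 and -0.05 m); the robot touches nothing.
It fails at once if the stone falls over or is dropped (contact force between whetstone and the fingers below 0.5 N and (angular speed of whetstone above 6 rad/s or linear speed of whetstone above 0.7 m/s)).
It fails at once if another thing on the worktop is shoved away or knocked over (distance of any of fish_tin, spice_jar, small_tin, timer from where it was at the start of the episode above 0.03 m or angle between any of fish_tin, spice_jar, small_tin, timer's own z axis and vertical above 0.5 rad).
It also fails if it takes over 72 s, if anything falls off the work surface, if the arm or the gripper's body presses on something with over 40 N, if the wrist force passes 120 N, or if a joint passes its speed limit or range.

## Working session

There is one attempt and no reset: what is moved stays moved. The work goes in short steps, Python scripts to look and compute and a tool call to move; the robot and the scene stay as the last step left them, time stands still between calls to the robot, and variables do not carry over. Pictures are saved under pics/ and viewed, and the job is handed in when it is done.

Besides the shell and the picture viewer there is one more tool, called after "Request:" as name(argument=value, ...) on one line, values as JSON. send_rows: Moves the arm, as the interface text tells. Its arguments: {"type":"object","properties":{"travel":{"type":"array","items":{"type":"array","items":{"type":"number"}}},"dr":{"type":"array","items":{"type":"array","items":{"type":"number"}}},"jaw":{"type":"number"},"grip_force":{"type":"number"}},"required":["travel","dr"]}

```bash
mkdir -p pics; cat > h.py <<'E'
import numpy as np, cv2
from station import *
def grab(tag):
    out={}
    for n in ("scene","top"):
        im,d=get_image(n); cv2.imwrite(f"pics/{tag}_{n}.png",im); np.save(f"pics/{tag}_{n}.npy",d); out[n]=(im,d)
    return out
def world(n,d):
    c=calibration(n);K=np.array(c["camera_matrix"]);T=np.array(c["T"]);k=c["k1"]
    h,w=d.shape;u,v=np.meshgrid(np.arange(w),np.arange(h))
    pts=np.stack([u,v],-1).reshape(-1,1,2).astype(float)
    p=cv2.undistortPoints(pts,K,np.array([k,0,0,0.]),).reshape(h,w,2)
    P=np.stack([p[...,0]*d,-p[...,1]*d,-d,np.ones_like(d)],-1)@T.T
    P=P[...,:3]; P[d==0]=np.nan
    return P
def proj(n,X):
    c=calibration(n);K=np.array(c["camera_matrix"]);T=np.linalg.inv(np.array(c["T"]))
    X=np.atleast_2d(X);p=X@T[:3,:3].T+T[:3,3]
    a=p[:,0]/-p[:,2];b=-p[:,1]/-p[:,2];f=1+c["k1"]*(a*a+b*b)
    return np.stack([a*f*K[0,0]+K[0,2],b*f*K[1,1]+K[1,2]],-1)
E
python3 - <<'E'
from h import *
grab("a"); print(get_obs()); print(grasp_offset() if callable(grasp_offset) else grasp_offset)
for n in("scene","top"): print(calibration(n))
E
```

```text
{'clock': 0.1, 'joint_positions': array([ 9.35206410e-01,  2.59264924e-01,  1.53597659e+00,  9.59483899e-06,
        1.34797381e+00, -2.02783821e-01]), 'qvel': array([-0.00013773, -0.00287221, -0.00370358, -0.00021741,  0.00025887,
        0.00177431]), 'effort': array([ 2.52299040e-03, -4.38208473e+01, -2.84643245e+01,  7.22906110e-02,
        3.62694205e-02, -7.47433296e-05]), 'tcp_pos': array([0.23035434, 0.49890237, 0.21790244]), 'tcp_rot': array([[-9.07791338e-01,  4.19420964e-01, -9.70836367e-04],
       [ 4.19421953e-01,  9.07790469e-01, -1.30024822e-03],
       [ 3.35964639e-04, -1.58754416e-03, -9.99998683e-01]]), 'ft_force': array([ 0.02972477, -0.39526944,  0.18256054]), 'moment': array([-0.03518512, -0.04606918,  0.01037441]), 'opening': 0.9992314172941814}
0.0188
{'camera_matrix': array([[450.43506023,   0.        , 273.86179589],
       [  0.        , 450.43506023, 212.00680391],
       [  0.        ,   0.        ,   1.        ]]), 'k1': -0.015888597280947842, 'T': array([[ 0.68848872,  0.32625833, -0.64771814, -0.27864342],
       [-0.72502398,  0.33177619, -0.60354352, -0.69260803],
       [ 0.01798635,  0.88514409,  0.46496928,  0.62493855],
       [ 0.        ,  0.        ,  0.        ,  1.        ]])}
{'camera_matrix': array([[412.20489101,   0.        , 280.85031388],
       [  0.        , 412.20489101, 211.1181186 ],
       [  0.        ,   0.        ,   1.        ]]), 'k1': -0.12228219443886837, 'T': array([[ 9.91227395e-05,  9.82341383e-01, -1.87097296e-01,
         2.17982419e-01],
       [-9.99970892e-01,  1.52476965e-03,  7.47592028e-03,
         1.89321553e-02],
       [ 7.62918615e-03,  1.87091109e-01,  9.82312940e-01,
         1.46528951e+00],
       [ 0.00000000e+00,  0.00000000e+00,  0.00000000e+00,
         1.00000000e+00]])}
```

View pics/a_scene.png

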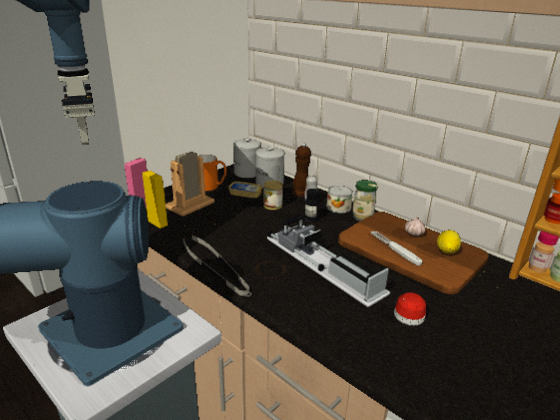

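View pics/a_top.png

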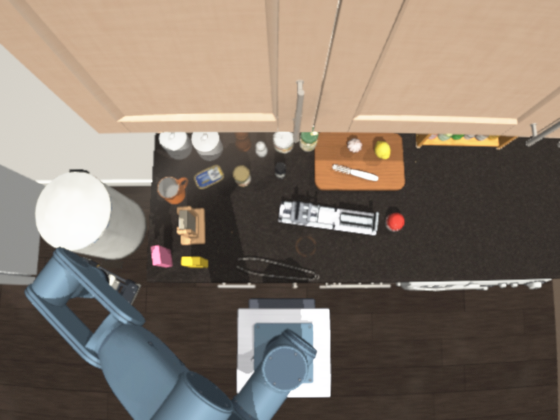

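The stand with the grey-brown block is at scene (188,180) / top (190,225). The pink (136,175) and yellow (155,200) blocks in the scene view are decoys. The holder is at scene (328,262). I'll enlarge these to confirm.

```bash
python3 - <<'E'
from h import *
s=cv2.imread("pics/a_scene.png");t=cv2.imread("pics/a_top.png")
a=cv2.resize(s[135:225,110:230],None,fx=4,fy=4,interpolation=2)   
b=cv2.resize(t[195:280,140:260],None,fx=3.3,fy=4.235,interpolation=2)
cv2.imwrite("pics/c1.png",np.hstack([a,b[:360]])[:, :800])
a=cv2.resize(s[215:305,260:395],None,fx=5,fy=5,interpolation=2)
cv2.imwrite("pics/c2.png",a)
cv2.imwrite("pics/c3.png",cv2.resize(t[190:250,265:395],None,fx=6,fy=6,interpolation=2))
E
```

```text
(no output)
```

View pics/c1.png

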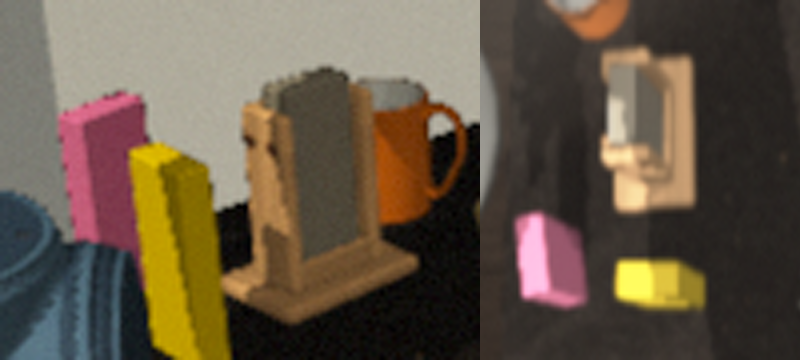

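View pics/c2.png

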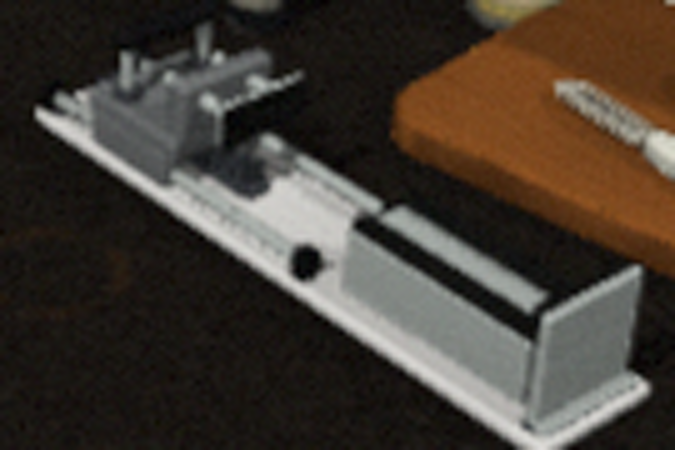

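View pics/c3.png

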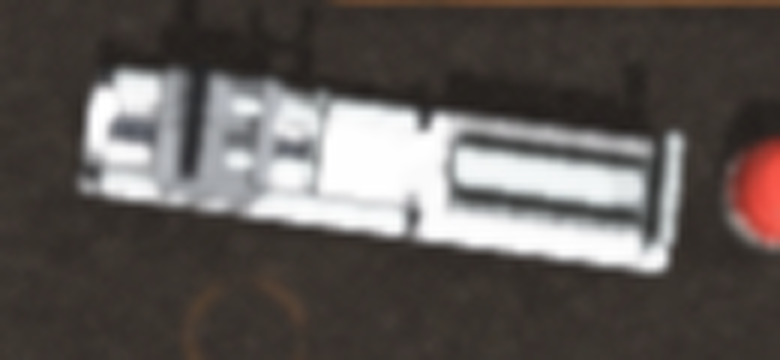

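Confirmed: the target is the only grey-brown block, held between wooden uprights in the stand. The pink and yellow blocks stand free. Next, the point clouds.

```bash
python3 - <<'E'
from h import *
W={n:world(n,np.load(f"pics/a_{n}.npy")) for n in("scene","top")}
I={n:cv2.imread(f"pics/a_{n}.png") for n in W}
def dump(roi,n,zr):
    P=W[n][roi[1]:roi[3],roi[0]:roi[2]].reshape(-1,3)
    m=(P[:,2]>zr[0])&(P[:,2]<zr[1]);return P[m]
# stand
for n,roi in(("scene",(165,140,220,220)),("top",(170,200,212,250))):
    for zr in((.005,.02),(.02,.04),(.04,.1),(.1,.145),(.145,.155),(.155,.18)):
        p=dump(roi,n,zr)
        if len(p)>4: 
            r=cv2.minAreaRect(p[:,:2].astype(np.float32)); print(n,zr,len(p),p.min(0).round(3),p.max(0).round(3),np.round(r[0],4),np.round(r[1],4),round(r[2],1))
# topdown map of everything
img=np.zeros((600,800,3),np.uint8)
for n in("top","scene"):
    P=W[n].reshape(-1,3);C=I[n].reshape(-1,3)
    m=(P[:,2]>-0.01)&(P[:,2]<.25)
    u=((0.55-P[m,1])/1.1*800).astype(int);v=((0.8-P[m,0])/0.825*600).astype(int)
    ok=(u>=0)&(u<800)&(v>=0)&(v<600); img[v[ok],u[ok]]=C[m][ok]
cv2.imwrite("pics/map.png",img)
for nm,uv in dict(wallobj=(263,150),can=(241,176),spice=(280,170),small=(283,141),timer=(395,222),board=(360,160),cab=(200,60),cab2=(330,110),mug=(172,190),tin=(208,177),yellow=(195,263),pink=(160,257),c2=(250,120)).items(): print(nm,W["top"][uv[1],uv[0]].round(3))
E
```

```text
scene (0.005, 0.02) 502 [0.372 0.281 0.005] [0.844 0.776 0.02 ] [0.6338 0.5006] [0.6703 0.1469] 41.1
scene (0.02, 0.04) 336 [0.314 0.269 0.02 ] [0.841 0.701 0.04 ] [0.6069 0.4462] [0.6776 0.1102] 38.7
scene (0.04, 0.1) 939 [0.316 0.27  0.04 ] [0.6   0.437 0.1  ] [0.4589 0.3368] [0.3164 0.0787] 26.5
scene (0.1, 0.145) 492 [0.392 0.298 0.1  ] [0.595 0.435 0.145] [0.4946 0.3541] [0.2281 0.0791] 26.3
scene (0.145, 0.155) 131 [0.394 0.301 0.145] [0.48  0.346 0.155] [0.4367 0.3247] [0.0848 0.0444] 1.9
scene (0.155, 0.18) 129 [0.406 0.31  0.155] [0.467 0.34  0.167] [0.4369 0.3251] [0.0608 0.0298] 0.9
top (0.005, 0.02) 385 [0.358 0.257 0.005] [0.536 0.411 0.02 ] [0.4462 0.3336] [0.1805 0.1499] 2.0
top (0.02, 0.04) 97 [0.398 0.292 0.02 ] [0.532 0.403 0.039] [0.4727 0.3347] [0.1493 0.0795] 26.1
top (0.04, 0.1) 138 [0.398 0.3   0.04 ] [0.528 0.398 0.099] [0.4677 0.3366] [0.1517 0.0696] 23.5
top (0.1, 0.145) 115 [0.396 0.3   0.101] [0.484 0.35  0.145] [0.4405 0.3251] [0.0881 0.0482] 2.1
top (0.145, 0.155) 113 [0.399 0.303 0.145] [0.482 0.35  0.155] [0.4406 0.3263] [0.0843 0.0445] 2.0
top (0.155, 0.18) 151 [0.405 0.311 0.155] [0.47  0.339 0.169] [0.4376 0.3247] [0.0646 0.0261] 3.8
wallobj [0.706 0.072 0.066]
can [0.609 0.148 0.069]
spice [0.624 0.011 0.093]
small [0.744 0.    0.057]
timer [ 0.45  -0.396  0.043]
board [ 0.686 -0.284  0.018]
cab [0.577 0.144 0.874]
cab2 [ 0.569 -0.085  0.703]
mug [0.574 0.407 0.007]
tin [0.62  0.274 0.016]
yellow [0.299 0.282 0.156]
pink [0.318 0.398 0.146]
c2 [0.567 0.078 0.657]
```

View pics/map.png

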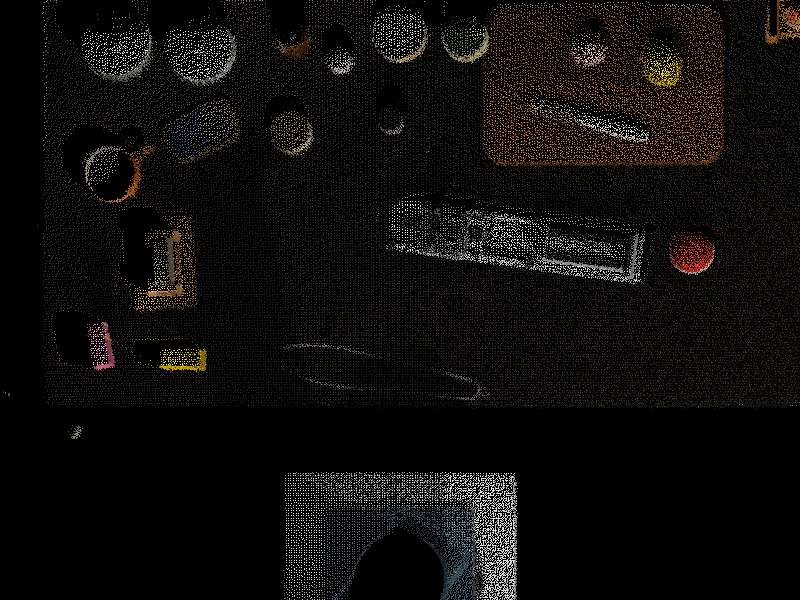

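```bash
python3 - <<'E'
from h import *
W={n:world(n,np.load(f"pics/a_{n}.npy")) for n in("scene","top")}
for n,roi in(("scene",(262,218,392,302)),("top",(270,195,385,240))):
    A=W[n][roi[1]:roi[3],roi[0]:roi[2]].reshape(-1,3)
    for zr in((.005,.018),(.046,.058),(.036,.047),(.058,.068),(.064,.076),(.076,.1)):
        p=A[(A[:,2]>zr[0])&(A[:,2]<zr[1])&(A[:,0]<.58)&(A[:,0]>.38)]
        if len(p)>4:
            r=cv2.minAreaRect(p[:,:2].astype(np.float32)); print(n,zr,len(p),p.min(0).round(3),p.max(0).round(3),np.round(r[0],4),np.round(r[1],4),round(r[2],1))
# table z
for n in W:
    m=(abs(W[n][...,0]-.42)<.04)&(abs(W[n][...,1]-.15)<.05);print(n,np.nanmedian(W[n][m][:,2]))
E
```

```text
scene (0.005, 0.018) 1379 [ 0.38  -0.337  0.005] [0.579 0.018 0.018] [ 0.4807 -0.1598] [0.3541 0.1992] 89.2
scene (0.046, 0.058) 788 [ 0.418 -0.327  0.046] [ 0.514 -0.036  0.058] [ 0.4654 -0.1787] [0.2929 0.0628] 82.6
scene (0.036, 0.047) 521 [ 0.417 -0.327  0.036] [ 0.517 -0.023  0.047] [ 0.4647 -0.175 ] [0.3013 0.0663] 82.3
scene (0.058, 0.068) 254 [ 0.417 -0.327  0.058] [ 0.513 -0.042  0.068] [ 0.4659 -0.1843] [0.2831 0.0609] 82.2
scene (0.064, 0.076) 380 [ 0.417 -0.327  0.064] [ 0.513 -0.041  0.076] [ 0.4662 -0.185 ] [0.2818 0.0616] 82.2
scene (0.076, 0.1) 78 [ 0.453 -0.057  0.076] [ 0.51  -0.038  0.085] [ 0.4819 -0.0491] [0.0116 0.0582] 79.7
top (0.005, 0.018) 893 [ 0.395 -0.367  0.005] [0.556 0.047 0.018] [ 0.4752 -0.1599] [0.1608 0.4141] 0.0
top (0.046, 0.058) 319 [ 0.421 -0.317  0.046] [ 0.514 -0.027  0.058] [ 0.4693 -0.1743] [0.2947 0.0642] 83.5
top (0.036, 0.047) 407 [ 0.429 -0.309  0.036] [ 0.523 -0.024  0.047] [ 0.4682 -0.1675] [0.2851 0.0712] 81.7
top (0.058, 0.068) 85 [ 0.422 -0.326  0.058] [ 0.506 -0.065  0.068] [ 0.4643 -0.1962] [0.2615 0.0558] 82.3
top (0.064, 0.076) 163 [ 0.421 -0.329  0.064] [ 0.518 -0.037  0.076] [ 0.468  -0.1833] [0.2885 0.0603] 81.7
top (0.076, 0.1) 75 [ 0.441 -0.319  0.076] [ 0.518 -0.037  0.088] [ 0.4799 -0.179 ] [0.2833 0.0641] 87.4
scene 0.00048072585962033454
top -0.0010623716081307188
```

```bash
python3 - <<'E'
from h import *
W={n:world(n,np.load(f"pics/a_{n}.npy")) for n in("scene","top")}
I={n:cv2.imread(f"pics/a_{n}.png") for n in W}
for n,roi,th in(("scene",(262,218,392,302),120),("top",(270,195,385,240),140)):
    s=np.s_[roi[1]:roi[3],roi[0]:roi[2]]
    A=W[n][s].reshape(-1,3);g=I[n][s].min(-1).ravel()
    m=(g>th)&(A[:,2]>.002)&(A[:,2]<.022)
    p=A[m];r=cv2.minAreaRect(p[:,:2].astype(np.float32));print(n,m.sum(),r)
    c,ang=np.array(r[0]),np.radians(r[2] if r[1][0]>r[1][1] else r[2]+90); 
    for ang in (np.radians(81.5),np.radians(82.0),np.radians(82.5),np.radians(83)):
        ey=np.array([np.cos(ang),np.sin(ang)]);ex=np.array([ey[1],-ey[0]])
        a=p[:,:2]@ex;b=p[:,:2]@ey
        print(np.degrees(ang).round(1),'x',np.percentile(a,[0,1,99,100]).round(4),'y',np.percentile(b,[0,1,99,100]).round(4))
    ang=np.radians(82.3);ey=np.array([np.cos(ang),np.sin(ang)]);ex=np.array([ey[1],-ey[0]])
    a=A[:,:2]@ex;b=A[:,:2]@ey
    # profile: by b bins, median/max z and a-range for z>0.03
    for lo in np.arange(-.27,.14,.008):
        k=(b>lo)&(b<=lo+.008)&(A[:,2]>.03)&(A[:,2]<.12)&(abs(a-.486)<.06)
        if k.sum()>3: print(round(lo,3),k.sum(),'a',np.percentile(a[k],[2,98]).round(3),'zmax',np.percentile(A[k,2],[50,95]).round(3))
E
```

```text
scene 1113 ((0.4630275070667267, -0.16627049446105957), (0.27723830938339233, 0.2835642695426941), 40.84942626953125)
81.5 x [0.4471 0.4499 0.5215 0.6804] y [-0.2639 -0.2627  0.0753  0.0852]
82.0 x [0.4475 0.4498 0.5202 0.6796] y [-0.2684 -0.267   0.0714  0.0813]
82.5 x [0.4477 0.4487 0.5187 0.6788] y [-0.2728 -0.2712  0.0674  0.0773]
83.0 x [0.4456 0.447  0.5176 0.678 ] y [-0.2772 -0.2756  0.0635  0.0734]
-0.262 344 a [0.456 0.515] zmax [0.054 0.073]
-0.254 57 a [0.458 0.513] zmax [0.072 0.074]
-0.246 33 a [0.463 0.471] zmax [0.041 0.053]
-0.238 41 a [0.462 0.502] zmax [0.047 0.055]
-0.23 59 a [0.463 0.509] zmax [0.049 0.055]
-0.222 70 a [0.463 0.507] zmax [0.049 0.054]
-0.214 67 a [0.463 0.507] zmax [0.049 0.054]
-0.206 67 a [0.464 0.508] zmax [0.049 0.055]
-0.198 65 a [0.463 0.506] zmax [0.049 0.054]
-0.19 66 a [0.464 0.507] zmax [0.049 0.055]
-0.182 63 a [0.463 0.507] zmax [0.048 0.055]
-0.174 64 a [0.463 0.507] zmax [0.049 0.054]
-0.166 63 a [0.463 0.507] zmax [0.049 0.055]
-0.158 59 a [0.463 0.508] zmax [0.048 0.055]
-0.15 55 a [0.463 0.508] zmax [0.048 0.055]
-0.142 47 a [0.46
[... 1609 characters left out ...]
a [0.464 0.508] zmax [0.047 0.054]
-0.15 34 a [0.465 0.509] zmax [0.048 0.056]
-0.142 28 a [0.466 0.508] zmax [0.044 0.053]
-0.062 11 a [0.463 0.513] zmax [0.07  0.073]
-0.054 39 a [0.462 0.513] zmax [0.07  0.074]
-0.046 8 a [0.471 0.506] zmax [0.064 0.069]
-0.038 10 a [0.47  0.505] zmax [0.062 0.066]
-0.03 39 a [0.455 0.517] zmax [0.069 0.074]
-0.022 53 a [0.454 0.521] zmax [0.067 0.076]
-0.014 44 a [0.455 0.521] zmax [0.045 0.064]
-0.006 46 a [0.452 0.52 ] zmax [0.043 0.063]
0.002 47 a [0.454 0.522] zmax [0.043 0.047]
0.01 43 a [0.454 0.52 ] zmax [0.077 0.085]
0.018 54 a [0.453 0.52 ] zmax [0.081 0.087]
0.026 47 a [0.453 0.523] zmax [0.043 0.048]
0.034 32 a [0.455 0.519] zmax [0.042 0.047]
```

Request:
send_rows(travel=[[-0.04, -0.01, -0.05], [-0.09, -0.025, -0.1], [-0.14, -0.04, -0.13], [-0.2, -0.055, -0.13], [-0.255, -0.07, -0.13], [-0.255, -0.07, -0.13], [-0.255, -0.07, -0.13], [-0.255, -0.07, -0.13]], dr=[[0, 0, -0.1], [0, 0, -0.2], [0, 0, -0.3], [0, 0, -0.4], [0, 0, -0.47], [0, 0, -0.47], [0, 0, -0.47], [0, 0, -0.47]], jaw=60, grip_force=40)

```text
clock: 1.1
tcp_pos: [0.4316, 0.3298, 0.3486]
tcp_rot: [[-0.999, -0.039, -0.001], [-0.039, 0.999, 0.0], [0.001, 0.0, -1.0]]
ft_force: [-0.8, 0.4, 1.5]
opening: 0.77
```

```bash
cat > o.py <<'E'
from h import *
np.set_printoptions(precision=4,suppress=True)
import json
o=get_obs();print(o["clock"],o["joint_positions"],o["tcp_pos"],o["ft_force"],o["moment"],o["opening"]);print(o["tcp_rot"])
open("log.jsonl","a").write(json.dumps({k:np.asarray(o[k]).tolist() for k in("joint_positions","tcp_pos","tcp_rot")})+"\n")
E
python3 o.py
```

```text
1.1 [ 0.4467  0.1937  1.3081  0.0004  1.6403 -1.1627] [0.4316 0.3298 0.3486] [-0.8449  0.4052  1.5421] [0.0741 0.0003 0.0547] 0.7702887052493708
[[-0.9993 -0.0387 -0.0006]
 [-0.0387  0.9993  0.0002]
 [ 0.0006  0.0002 -1.    ]]
```

Request:
send_rows(travel=[[0, 0, 0], [0, 0, 0], [0, 0, 0]], dr=[[0.18, 0, 0], [0.35, 0, 0], [0.35, 0, 0]])

```text
clock: 1.48
tcp_pos: [0.4309, 0.3321, 0.3463]
tcp_rot: [[-0.999, -0.042, 0.012], [-0.044, 0.938, -0.344], [0.004, -0.345, -0.939]]
ft_force: [0.6, 0.8, 0.1]
opening: 0.766
```

```bash
python3 o.py
```

```text
1.475 [ 0.6435  0.3583  1.1452 -0.2969  1.8338 -1.0209] [0.4309 0.3321 0.3463] [0.6081 0.8321 0.1171] [0.1992 0.0093 0.0236] 0.7658708319519351
[[-0.999  -0.0421  0.0116]
 [-0.0436  0.9378 -0.3444]
 [ 0.0036 -0.3445 -0.9388]]
```

Request:
send_rows(travel=[[0, 0, 0], [0, 0, 0], [0, 0, 0], [0, 0, 0]], dr=[[-0.18, 0, 0], [-0.35, 0, 0], [-0.35, 0, 0], [-0.35, 0, 0]])

```text
clock: 1.98
tcp_pos: [0.4325, 0.3285, 0.3494]
tcp_rot: [[-0.999, -0.036, 0.001], [-0.036, 0.999, -0.0], [-0.001, -0.0, -1.0]]
ft_force: [0.3, 0.1, -0.4]
opening: 0.766
```

Request:
send_rows(travel=[[-0.0045, -0.0035, 0.05], [-0.0045, -0.0035, 0.1], [-0.0045, -0.0035, 0.14], [-0.0045, -0.0035, 0.17], [-0.0045, -0.0035, 0.2], [-0.0045, -0.0035, 0.22], [-0.0045, -0.0035, 0.234], [-0.0045, -0.0035, 0.234]], dr=[[0, 0, 0], [0, 0, 0], [0, 0, 0], [0, 0, 0], [0, 0, 0], [0, 0, 0], [0, 0, 0], [0, 0, 0]])

```text
clock: 2.98
tcp_pos: [0.4366, 0.3259, 0.1135]
tcp_rot: [[-0.999, -0.039, -0.002], [-0.039, 0.999, -0.001], [0.002, -0.001, -1.0]]
ft_force: [-0.9, 0.7, -0.5]
opening: 0.764
```

Request:
send_rows(travel=[[0, 0, 0], [0, 0, 0], [0, 0, 0], [0, 0, 0], [0, 0, 0]], dr=[[0, 0, 0], [0, 0, 0], [0, 0, 0], [0, 0, 0], [0, 0, 0]], jaw=255, grip_force=40)

```text
clock: 3.6
tcp_pos: [0.4375, 0.3255, 0.1148]
tcp_rot: [[-0.999, -0.037, 0.0], [-0.037, 0.999, 0.0], [-0.0, 0.0, -1.0]]
ft_force: [-0.2, 4.7, -4.5]
opening: 0.28
```

```bash
python3 o.py
```

```text
3.6 [ 0.4349  0.3419  1.6902  0.0002  1.1091 -1.1729] [0.4375 0.3255 0.1148] [-0.2003  4.7462 -4.522 ] [ 0.5062 -0.0693 -0.0893] 0.2801406456980115
[[-0.9993 -0.037   0.0003]
 [-0.037   0.9993  0.0003]
 [-0.0003  0.0003 -1.    ]]
```

Request:
send_rows(travel=[[0, 0, -0.01], [0, 0, -0.03], [0, 0, -0.055], [0, 0, -0.085], [0, 0, -0.115], [0, 0, -0.145], [0, 0, -0.165], [0, 0, -0.165]], dr=[[0, 0, 0], [0, 0, 0], [0, 0, 0], [0, 0, 0], [0, 0, 0], [0, 0, 0], [0, 0, 0], [0, 0, 0]])

```text
clock: 4.6
tcp_pos: [0.4379, 0.3257, 0.2813]
tcp_rot: [[-0.999, -0.037, 0.003], [-0.037, 0.999, 0.001], [-0.003, 0.001, -1.0]]
ft_force: [0.3, -0.8, -4.3]
opening: 0.277
```

```bash
python3 o.py; python3 - <<'E'
from h import *
grab("b")
E
```

```text
4.6 [ 0.4351  0.2149  1.4398 -0.      1.4839 -1.1729] [0.4379 0.3257 0.2813] [ 0.3356 -0.814  -4.3288] [-0.0086 -0.0699 -0.0056] 0.2774497158232845
[[-0.9993 -0.0372  0.0027]
 [-0.0372  0.9993  0.0013]
 [-0.0028  0.0012 -1.    ]]
```

View pics/b_scene.png

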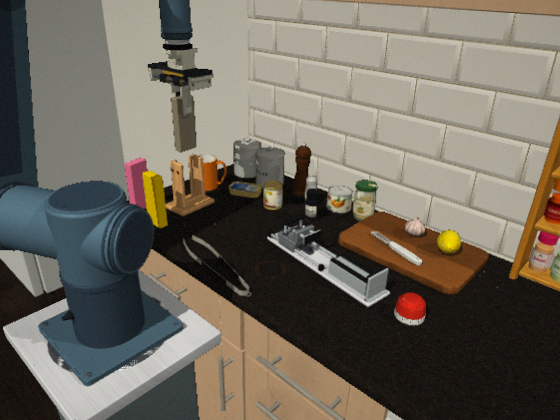

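Request:
send_rows(travel=[[0.005, -0.02, 0], [0.012, -0.055, 0], [0.022, -0.1, 0], [0.033, -0.145, 0.02], [0.042, -0.175, 0.05], [0.045, -0.1845, 0.08], [0.045, -0.1845, 0.11], [0.045, -0.1845, 0.13]], dr=[[0, 0, 0], [0, 0, 0], [0, 0, 0], [0, 0, 0.05], [0, 0, 0.1], [0, 0, 0.15], [0, 0, 0.17], [0, 0, 0.17]])

```text
clock: 5.7
tcp_pos: [0.3971, 0.1382, 0.1476]
tcp_rot: [[-0.991, 0.134, -0.003], [0.134, 0.991, -0.001], [0.003, -0.001, -1.0]]
ft_force: [0.3, 0.6, -4.1]
opening: 0.276
```

Request:
send_rows(travel=[[0, 0, 0.015], [0, 0, 0.027], [0, 0, 0.036], [0, 0, 0.041], [0, 0, 0.044], [0, 0, 0.047], [0, 0, 0.047], [0, 0, 0.047]], dr=[[0, 0, 0], [0, 0, 0], [0, 0, 0], [0, 0, 0], [0, 0, 0], [0, 0, 0], [0, 0, 0], [0, 0, 0]])

```text
clock: 6.7
tcp_pos: [0.3995, 0.1395, 0.1028]
tcp_rot: [[-0.991, 0.132, 0.0], [0.132, 0.991, 0.0], [-0.0, 0.0, -1.0]]
ft_force: [0.8, 0.3, -4.5]
opening: 0.28
```

```bash
python3 o.py
```

```text
6.7 [ 0.0709  0.1536  1.9859 -0.      1.0016 -1.3671] [0.3995 0.1395 0.1028] [ 0.8334  0.2722 -4.4586] [0.0443 0.0232 0.0329] 0.2798316502416548
[[-0.9912  0.1323  0.0004]
 [ 0.1323  0.9912  0.    ]
 [-0.0004  0.0001 -1.    ]]
```

Down gently until contact, in 1 mm steps.

Request:
send_rows(travel=[[0, 0, 0.001], [0, 0, 0.002], [0, 0, 0.003], [0, 0, 0.003]], dr=[[0, 0, 0], [0, 0, 0], [0, 0, 0], [0, 0, 0]])

```text
clock: 7.2
tcp_pos: [0.3995, 0.1395, 0.1008]
tcp_rot: [[-0.991, 0.132, 0.001], [0.132, 0.991, -0.0], [-0.001, 0.0, -1.0]]
ft_force: [-4.4, -0.3, 8.4]
opening: 0.275
```

Request:
send_rows(travel=[[0, 0, -0.001], [0, 0, -0.001]], dr=[[0, 0, 0], [0, 0, 0]])

```text
clock: 7.45
tcp_pos: [0.3995, 0.1395, 0.1008]
tcp_rot: [[-0.991, 0.132, 0.0], [0.132, 0.991, 0.0], [-0.0, 0.0, -1.0]]
ft_force: [-0.5, -0.6, -0.9]
opening: 0.281
```

Request:
send_rows(travel=[[0, 0, 0], [0, 0, 0], [0, 0, 0], [0, 0, -0.02], [0, 0, -0.06], [0, 0, -0.11], [0, 0, -0.15], [0, 0, -0.15]], dr=[[0, 0, 0], [0, 0, 0], [0, 0, 0], [0, 0, 0], [0, 0, 0], [0, 0, 0], [0, 0, 0], [0, 0, 0]], jaw=90)

```text
clock: 8.45
tcp_pos: [0.4014, 0.1396, 0.2538]
tcp_rot: [[-0.991, 0.132, 0.007], [0.132, 0.991, 0.0], [-0.007, 0.001, -1.0]]
ft_force: [-0.3, -0.3, 0.0]
opening: 0.649
```

```bash
python3 o.py; python3 - <<'E'
from h import *
G=grab("c")
W={n:world(n,G[n][1]) for n in G}
for n in W:
    P=W[n].reshape(-1,3)
    m=(abs(P[:,0]-.4)<.06)&(abs(P[:,1]-.14)<.05)&(P[:,2]>.142)&(P[:,2]<.158)
    p=P[m];r=cv2.minAreaRect(p[:,:2].astype(np.float32));print(n,m.sum(),r,p[:,2].mean())
E
```

```text
8.45 [ 0.071  -0.0012  1.7519 -0.      1.3837 -1.3671] [0.4014 0.1396 0.2538] [-0.2996 -0.2821  0.0205] [ 0.0702  0.0095 -0.0131] 0.6491231927698393
[[-0.9912  0.1323  0.0072]
 [ 0.1323  0.9912  0.0005]
 [-0.0071  0.0014 -1.    ]]
scene 160 ((0.39967018365859985, 0.13870009779930115), (0.02774795889854431, 0.06089366227388382), 83.93247985839844) 0.14839266969526674
top 27 ((0.382691353559494, 0.1480758935213089), (0.0221269354224205, 0.01035298127681017), 0.09904930740594864) 0.1488447249788381
```

View pics/c_scene.png

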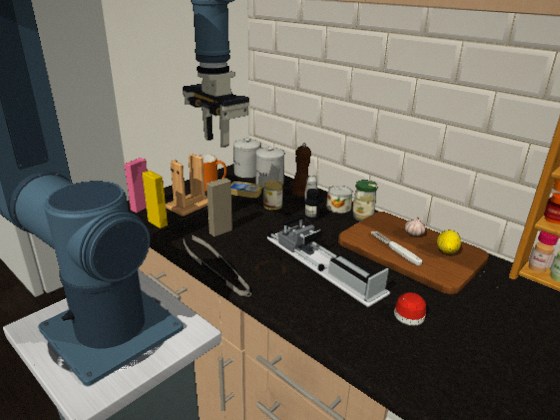

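Request:
send_rows(travel=[[0, -0.02, 0], [0, -0.04, 0], [0, -0.06, 0], [0, -0.08, 0], [0, -0.101, 0], [0, -0.101, 0], [0, -0.101, 0], [0, -0.101, 0]], dr=[[0, 0, 0.18], [0, 0, 0.36], [0, 0, 0.54], [0, 0, 0.72], [0, 0, 0.9], [0, 0, 1.08], [0, 0, 1.26], [0, 0, 1.44]], jaw=0)

```text
clock: 9.55
tcp_pos: [0.3849, 0.0394, 0.2488]
tcp_rot: [[0.008, 1.0, -0.004], [1.0, -0.008, 0.001], [0.001, -0.004, -1.0]]
ft_force: [-0.4, -0.3, -0.7]
opening: 0.997
```

Request:
send_rows(travel=[[0, 0, 0], [0, 0, 0]], dr=[[0, 0, 0.13], [0, 0, 0.13]])

```text
clock: 9.8
tcp_pos: [0.3851, 0.0394, 0.2492]
tcp_rot: [[0.13, 0.991, -0.003], [0.991, -0.13, 0.001], [0.0, -0.003, -1.0]]
ft_force: [-0.2, -0.4, 1.1]
opening: 0.999
```

Request:
send_rows(travel=[[0, 0, 0], [0, 0, 0], [0, 0, 0], [0, 0, 0], [0, 0, 0], [0, 0, 0], [0, 0, 0], [0, 0, 0]], dr=[[0, 0.18, 0], [0, 0.36, 0], [0, 0.54, 0], [0, 0.72, 0], [0, 0.9, 0], [0, 1.047, 0], [0, 1.047, 0], [0, 1.047, 0]])

```text
clock: 10.8
tcp_pos: [0.3859, 0.0395, 0.2505]
tcp_rot: [[0.065, 0.991, 0.113], [0.498, -0.131, 0.857], [0.865, 0.0, -0.502]]
ft_force: [1.0, -0.0, 0.3]
opening: 1.003
```

```bash
python3 o.py; python3 - <<'E'
from h import *
grab("d")
o=get_obs();R=o["tcp_rot"]
for t in ((.388,.0524,.1286),(.4017,.1554,.0686)): print(R.T@(np.array(t)-o["tcp_pos"]))
E
```

```text
10.8 [-0.9283  0.2359  1.9881  0.6628  1.7581 -0.9708] [0.3859 0.0395 0.2505] [ 0.9977 -0.0349  0.2737] [-0.421   0.1314  0.0312] 1.0029755843942334
[[ 0.0654  0.9914  0.1134]
 [ 0.4977 -0.1309  0.8574]
 [ 0.8649  0.0004 -0.5019]]
[-0.09948882  0.00017855  0.0725839 ]
[-0.09907597  0.0002728   0.19256936]
```

View pics/d_scene.png

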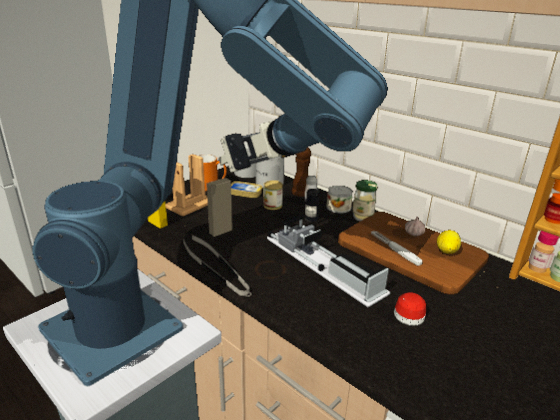

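Request:
send_rows(travel=[[-0.025, 0, 0.018], [-0.055, 0, 0.04], [-0.08, 0, 0.06], [-0.0995, 0, 0.0726], [-0.0995, 0, 0.0726], [-0.0995, 0, 0.0726]], dr=[[0, 0, 0], [0, 0, 0], [0, 0, 0], [0, 0, 0], [0, 0, 0], [0, 0, 0]])

```text
clock: 11.65
tcp_pos: [0.388, 0.0523, 0.1291]
tcp_rot: [[0.064, 0.991, 0.114], [0.498, -0.13, 0.858], [0.865, 0.002, -0.502]]
ft_force: [0.5, 0.5, 1.0]
opening: 1.0
```

```bash
python3 o.py; python3 - <<'E'
from h import *
G=grab("e")
o=get_obs();R=o["tcp_rot"]
for t in ((.388,.0524,.1286),(.4017,.1554,.0686)): print(R.T@(np.array(t)-o["tcp_pos"]))
E
```

```text
11.65 [-0.9061  0.4558  2.1013  0.6696  1.4861 -1.166 ] [0.388  0.0523 0.1291] [0.5121 0.4616 0.9554] [-0.4716  0.1088 -0.0176] 0.9996659870471305
[[ 0.0637  0.9915  0.1137]
 [ 0.4976 -0.1303  0.8575]
 [ 0.8651  0.0019 -0.5017]]
[-1.41465229e-04 -9.01973815e-05  4.83893641e-04]
[ 1.06383247e-04 -1.24765831e-04  1.20469840e-01]
```

View pics/e_scene.png

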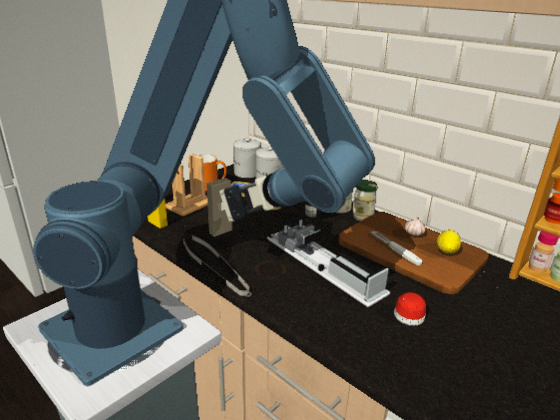

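```bash
python3 - <<'E'
from h import *
for n in("scene","top"):
    P=world(n,np.load(f"pics/e_{n}.npy"));B=np.load(f"pics/a_{n}.npy");D=np.load(f"pics/e_{n}.npy")
    m=(B-D>.05)&(D>0)&(P[...,2]<.3)&(P[...,0]>.2)&(P[...,1]<.1)&(P[...,2]>.03)
    m=cv2.erode(m.astype(np.uint8),np.ones((3,3)))>0
    p=P[m]
    for z in np.arange(.06,.3,.03):
        q=p[(p[:,2]>z)&(p[:,2]<=z+.03)]
        if len(q):print(n,round(z,2),len(q),q.min(0).round(3),q.max(0).round(3))
E
```

```text
scene 0.12 18 [ 0.29  -0.032  0.137] [0.325 0.046 0.149]
scene 0.15 245 [ 0.277 -0.07   0.15 ] [0.369 0.034 0.18 ]
scene 0.18 584 [ 0.278 -0.154  0.18 ] [0.379 0.004 0.21 ]
scene 0.21 543 [ 0.216 -0.198  0.21 ] [0.355 0.077 0.24 ]
scene 0.24 613 [ 0.211 -0.301  0.24 ] [0.36  0.074 0.27 ]
scene 0.27 601 [ 0.202 -0.312  0.27 ] [0.355 0.059 0.299]
top 0.12 19 [0.336 0.028 0.14 ] [0.443 0.057 0.149]
top 0.15 45 [ 0.428 -0.077  0.151] [0.46  0.031 0.179]
top 0.18 94 [ 0.411 -0.074  0.182] [ 0.461 -0.013  0.21 ]
top 0.21 73 [ 0.426 -0.056  0.21 ] [ 0.465 -0.022  0.224]
```

Request:
send_rows(travel=[[0, 0, 0.02], [0, 0, 0.04], [0, 0, 0.06], [0, 0, 0.08], [0, 0, 0.1], [0, 0, 0.115], [0, 0, 0.12], [0, 0, 0.12]], dr=[[0, 0, 0], [0, 0, 0], [0, 0, 0], [0, 0, 0], [0, 0, 0], [0, 0, 0], [0, 0, 0], [0, 0, 0]])

```text
clock: 12.75
tcp_pos: [0.4014, 0.1553, 0.0683]
tcp_rot: [[0.065, 0.991, 0.114], [0.496, -0.131, 0.858], [0.866, 0.0, -0.5]]
ft_force: [0.9, 0.0, -0.2]
opening: 1.002
```

```bash
python3 o.py; python3 - <<'E'
from h import *
G=grab("f")
s=G["scene"][0];t=G["top"][0]
cv2.imwrite("pics/f_c.png",np.hstack([cv2.resize(s[160:250,180:280],(400,360),interpolation=2),cv2.resize(t[200:290,190:290],(400,360),interpolation=2)]))
E
```

```text
12.75 [-0.703   0.5674  2.2221  0.872   1.2575 -1.2613] [0.4014 0.1553 0.0683] [ 0.9257  0.0229 -0.1895] [-0.4161  0.1284 -0.0133] 1.0016503140455884
[[ 0.0653  0.9914  0.1138]
 [ 0.4961 -0.1312  0.8583]
 [ 0.8658  0.0004 -0.5003]]
```

View pics/f_c.png

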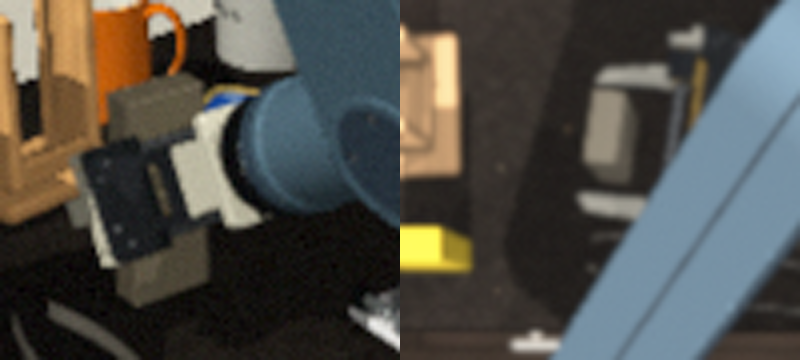

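The fingers straddle the stone's narrow edges, centred in the crop. Closing with moderate force.

Request:
send_rows(travel=[[0, 0, 0], [0, 0, 0], [0, 0, 0], [0, 0, 0], [0, 0, 0]], dr=[[0, 0, 0], [0, 0, 0], [0, 0, 0], [0, 0, 0], [0, 0, 0]], jaw=255, grip_force=40)

```text
clock: 13.48
tcp_pos: [0.4021, 0.155, 0.0684]
tcp_rot: [[0.065, 0.991, 0.116], [0.496, -0.133, 0.858], [0.866, 0.001, -0.5]]
ft_force: [2.7, -0.9, 3.6]
opening: 0.645
```

```bash
python3 o.py
```

```text
13.475 [-0.7035  0.5675  2.2217  0.8734  1.2577 -1.2616] [0.4021 0.155  0.0684] [ 2.658  -0.8995  3.5949] [-0.0834 -0.3211 -0.5025] 0.6452130040077452
[[ 0.0655  0.9911  0.1156]
 [ 0.4957 -0.1328  0.8583]
 [ 0.866   0.0011 -0.5   ]]
```

Request:
send_rows(travel=[[0.0045, 0, -0.0025], [0.013, 0, -0.0075], [0.03, 0, -0.0175], [0.052, 0, -0.03], [0.078, 0, -0.045], [0.104, 0, -0.06], [0.13, 0, -0.075], [0.147, 0, -0.085]], dr=[[0, 0, 0], [0, 0, 0], [0, 0, 0], [0, 0, 0], [0, 0, 0], [0, 0, 0], [0, 0, 0], [0, 0, 0]])

```text
clock: 14.48
tcp_pos: [0.4003, 0.1556, 0.239]
tcp_rot: [[0.065, 0.991, 0.113], [0.497, -0.13, 0.858], [0.865, -0.0, -0.502]]
ft_force: [-0.3, -0.5, -4.1]
opening: 0.643
```

Request:
send_rows(travel=[[0, 0, 0], [0, 0, 0], [0, 0, 0], [0, 0, 0], [0, 0, 0], [0, 0, 0], [0, 0, 0], [0, 0, 0]], dr=[[0, -0.12, 0], [0, -0.26, 0], [0, -0.42, 0], [0, -0.58, 0], [0, -0.74, 0], [0, -0.9, 0], [0, -1.0, 0], [0, -1.047, 0]])

```text
clock: 15.48
tcp_pos: [0.3992, 0.156, 0.2378]
tcp_rot: [[0.13, 0.992, -0.003], [0.992, -0.13, -0.003], [-0.003, -0.002, -1.0]]
ft_force: [0.4, -0.5, -4.2]
opening: 0.641
```

```bash
python3 o.py; python3 - <<'E'
from h import *
G=grab("g")
E
```

```text
15.475 [ 0.1133  0.0239  1.766  -0.0026  1.3549  0.244 ] [0.3992 0.156  0.2378] [ 0.4465 -0.4855 -4.1932] [0.0433 0.1085 0.0324] 0.6414542564069834
[[ 0.1297  0.9916 -0.0029]
 [ 0.9916 -0.1297 -0.0029]
 [-0.0033 -0.0025 -1.    ]]
```

View pics/g_scene.png

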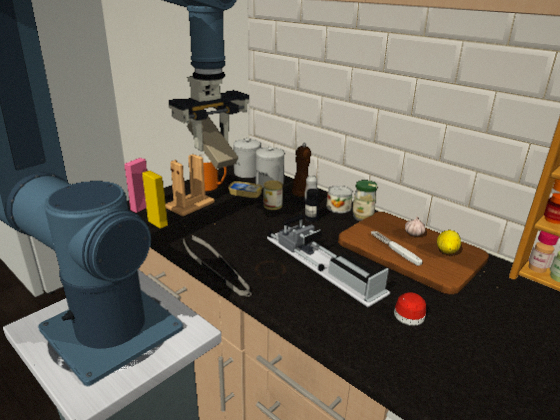

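Request:
send_rows(travel=[[-0.03, 0.009, 0], [-0.08, 0.023, 0], [-0.13, 0.037, 0], [-0.185, 0.053, 0], [-0.24, 0.069, 0], [-0.295, 0.085, 0], [-0.345, 0.099, 0], [-0.384, 0.11, 0]], dr=[[0, -0.05, 0], [0, -0.12, 0], [0, -0.19, 0], [0, -0.26, 0], [0, -0.33, 0], [0, -0.4, 0], [0, -0.47, 0], [0, -0.524, 0]])

```text
clock: 16.58
tcp_pos: [0.4579, -0.2416, 0.237]
tcp_rot: [[0.115, 0.991, -0.07], [0.858, -0.135, -0.495], [-0.5, -0.003, -0.866]]
ft_force: [1.3, 0.2, -4.7]
opening: 0.644
```

Request:
send_rows(travel=[[0, 0, 0], [0, 0, 0], [0, 0, 0], [0, 0, 0]], dr=[[0, 0, 0], [0, 0, 0], [0, 0, 0], [0, 0, 0]])

```text
clock: 17.08
tcp_pos: [0.4597, -0.2392, 0.2382]
tcp_rot: [[0.114, 0.991, -0.065], [0.859, -0.131, -0.496], [-0.5, 0.0, -0.866]]
ft_force: [-0.5, -0.3, -4.1]
opening: 0.642
```

```bash
python3 o.py; python3 - <<'E'
from h import *
G=grab("i")
o=get_obs();R=o["tcp_rot"]
for t in ((.4581,-.2389,.0787),(.4581,-.2389,.0487)): print((R.T@(np.array(t)-o["tcp_pos"])).round(4))
print("tilt",np.degrees(np.arcsin(np.hypot(*R[:2,2]))),"yaw",np.degrees(np.arctan2(R[1,1],R[0,1])))
P=world("scene",G["scene"][1])
# stone top face points
m=(P[...,2]>.18)&(P[...,2]<.3)&(abs(P[...,0]-.458)<.1)&(abs(P[...,1]+.23)<.12)
ys,xs=np.where(m);print(xs.min(),xs.max(),ys.min(),ys.max())
E
```

```text
17.075 [-0.3476  0.1687  1.7261 -0.5554  1.1836 -0.0182] [ 0.4597 -0.2392  0.2382] [-0.511  -0.3203 -4.0618] [ 0.5256 -0.0114  0.0282] 0.642310947546851
[[ 0.1136  0.9914 -0.0652]
 [ 0.8586 -0.131  -0.4957]
 [-0.5     0.0003 -0.866 ]]
[ 0.08   -0.0019  0.1379]
[ 0.095  -0.0019  0.1639]
tilt 30.012249282765257 yaw -7.523128342987791
303 393 146 201
```

View pics/i_scene.png

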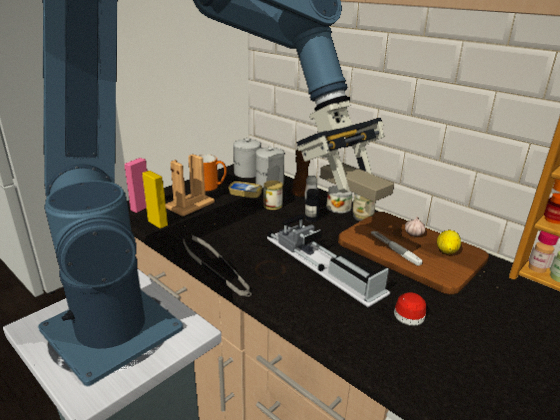

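```bash
python3 - <<'E'
from h import *
im=cv2.imread("pics/i_scene.png");D=np.load("pics/i_scene.npy");P=world("scene",D)
cv2.imwrite("pics/i_c.png",cv2.resize(im[110:210,290:400],None,fx=5,fy=5,interpolation=2))
def plane(p):
    c=np.median(p,0)
    for _ in range(6):
        U,S,V=np.linalg.svd(p-p.mean(0),full_matrices=False);n=V[2];r=abs((p-p.mean(0))@n);p=p[r<max(.0015,2*r.std())]
    return n*np.sign(n[np.argmax(abs(n))]),p.mean(0),len(p),r.std()
q=P[175:187,358:378].reshape(-1,3);print(plane(q))
im2=cv2.imread("pics/i_top.png");cv2.imwrite("pics/i_ct.png",cv2.resize(im2[170:260,290:400],None,fx=5,fy=5,interpolation=2))
E
```

```text
Traceback (most recent call last):
numpy.linalg.LinAlgError: SVD did not converge
```

View pics/i_c.png

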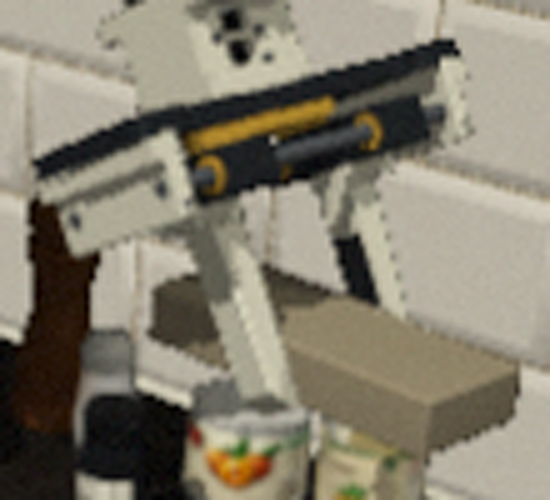

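```bash
python3 - <<'E'
from h import *
D=np.load("pics/i_scene.npy");P=world("scene",D)
poly=np.array([[353,178],[360,173],[388,182],[376,188]])
m=np.zeros(D.shape,np.uint8);cv2.fillPoly(m,[poly],1);m[D==0]=0
p=P[m>0];p=p[np.isfinite(p).all(1)&(p[:,2]>.2)&(p[:,2]<.32)]
for _ in range(8):
    c=p.mean(0);V=np.linalg.svd(p-c,full_matrices=False)[2];n=V[2];r=abs((p-c)@n);p=p[r<max(.002,2*r.std())]
n*=np.sign(n[2]);print(len(p),c,n,r.std())
ey=np.array([.134,.991,0]);ex=np.array([.991,-.134,0]);print("tilt along y",np.degrees(np.arcsin(n@ey)),"x",np.degrees(np.arcsin(n@ex)))
E
```

```text
268 [ 0.45548368 -0.26932167  0.26672033] [0.01559556 0.00183083 0.99987671] 0.0003537340631819827
tilt along y 0.22369212896010715 x 0.871494662466276
```

Request:
send_rows(travel=[[0.015, -0.002, 0.026], [0.03, -0.002, 0.052], [0.045, -0.002, 0.078], [0.06, -0.002, 0.104], [0.071, -0.002, 0.123], [0.08, -0.002, 0.138], [0.08, -0.002, 0.138], [0.08, -0.002, 0.138]], dr=[[0, 0, 0], [0, 0, 0], [0, 0, 0], [0, 0, 0], [0, 0, 0], [0, 0, 0], [0, 0, 0], [0, 0, 0]])

```text
clock: 18.18
tcp_pos: [0.4586, -0.2397, 0.0793]
tcp_rot: [[0.114, 0.991, -0.065], [0.858, -0.131, -0.497], [-0.501, 0.001, -0.866]]
ft_force: [0.2, -0.4, -3.9]
opening: 0.644
```

```bash
python3 o.py; python3 - <<'E'
from h import *
G=grab("j")
for n,r in(("scene",(260,170,400,310)),("top",(265,180,395,260))):
    im=G[n][0][r[1]:r[3],r[0]:r[2]];f=min(780/im.shape[1],590/im.shape[0]);cv2.imwrite(f"pics/j_c{n}.png",cv2.resize(im,None,fx=f,fy=f,interpolation=2))
E
```

```text
18.175 [-0.3488  0.3641  1.9202 -0.6977  0.8647  0.2487] [ 0.4586 -0.2397  0.0793] [ 0.1759 -0.401  -3.9481] [ 0.5213 -0.0208  0.0273] 0.6437728059924362
[[ 0.1143  0.9913 -0.0647]
 [ 0.858  -0.1313 -0.4966]
 [-0.5008  0.0012 -0.8656]]
```

View pics/j_cscene.png

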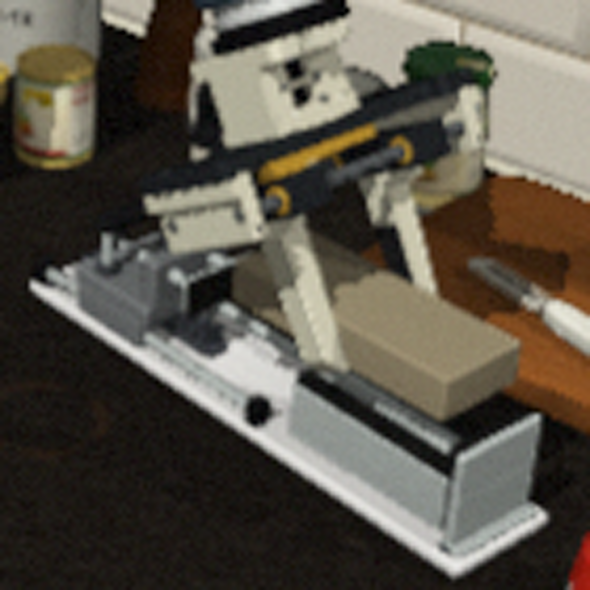

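View pics/j_ctop.png

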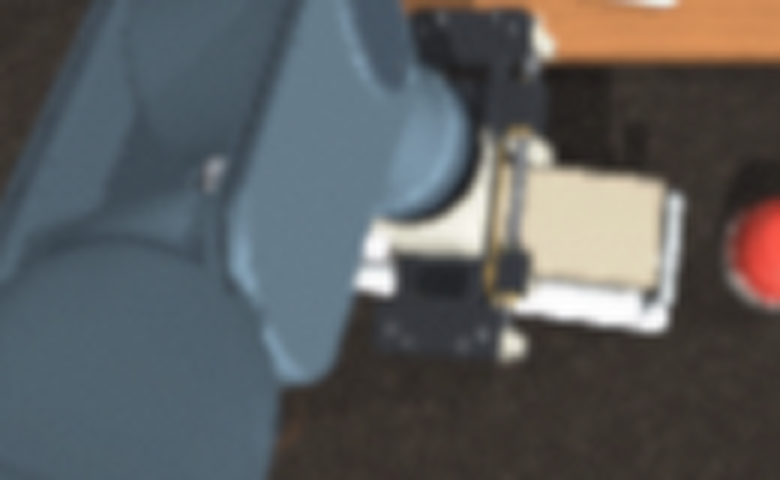

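```bash
python3 - <<'E'
from h import *
ey=np.array([.134,.991]);ex=np.array([.991,-.134])
for n in("scene","top"):
    P=world(n,np.load(f"pics/j_{n}.npy")).reshape(-1,3)
    a=P[:,:2]@ex-.486;b=P[:,:2]@ey+.122
    m=(P[:,2]>.102)&(P[:,2]<.114)&(abs(a)<.06)&(b<-.075)&(b>-.2)
    print(n,m.sum(),'a',np.percentile(a[m],[0,2,98,100]).round(4),'b',np.percentile(b[m],[0,1,2]).round(4),P[m][:,2].mean().round(4))
    r=cv2.minAreaRect(np.c_[a[m],b[m]].astype(np.float32));print(r)
    m=(P[:,2]>.06)&(P[:,2]<.08)&(abs(a)<.04)&(b<-.11)&(b>-.2)
    print(' stop',m.sum(),'a',np.percentile(a[m],[2,98]).round(4),'b',np.percentile(b[m],[0,2,98]).round(4))
E
```

```text
scene 413 a [-0.0315 -0.0296  0.0292  0.0333] b [-0.1226 -0.1214 -0.1209] 0.1086
((0.0007095746695995331, -0.09810996800661087), (0.06414825469255447, 0.04673412814736366), 2.209510564804077)
 stop 185 a [-0.0295  0.0291] b [-0.1396 -0.1388 -0.1262]
top 240 a [-0.0289 -0.0283  0.03    0.0317] b [-0.1234 -0.1221 -0.1213] 0.107
((0.001382162794470787, -0.09928178042173386), (0.04815983027219772, 0.06066884100437164), 89.89337921142578)
 stop 49 a [-0.0254  0.0307] b [-0.1417 -0.1407 -0.1301]
```

Request:
send_rows(travel=[[0.004, 0, 0.007], [0.008, 0, 0.0139], [0.011, 0, 0.0191], [0.0125, 0, 0.0216], [0.0135, 0, 0.0234], [0.0142, 0, 0.0246], [0.0147, 0, 0.0255], [0.0147, 0, 0.0255]], dr=[[0, 0, 0], [0, 0, 0], [0, 0, 0], [0, 0, 0], [0, 0, 0], [0, 0, 0], [0, 0, 0], [0, 0, 0]])

```text
clock: 19.27
tcp_pos: [0.458, -0.2395, 0.0497]
tcp_rot: [[0.114, 0.991, -0.065], [0.858, -0.132, -0.497], [-0.501, 0.001, -0.866]]
ft_force: [-1.2, 2.3, 2.6]
opening: 0.641
```

```bash
python3 o.py
```

```text
19.275 [-0.3487  0.4128  1.9446 -0.7408  0.8105  0.3133] [ 0.458  -0.2395  0.0497] [-1.2116  2.3229  2.619 ] [ 0.3548  0.1595 -0.1836] 0.6410779778576597
[[ 0.1142  0.9913 -0.0654]
 [ 0.858  -0.1316 -0.4966]
 [-0.5009  0.0006 -0.8655]]
```

Request:
send_rows(travel=[[0, 0, 0], [0, 0, 0], [0, 0, 0], [0, 0, 0], [-0.01, 0, -0.0173], [-0.03, 0, -0.052], [-0.06, 0, -0.104], [-0.075, 0, -0.13]], dr=[[0, 0, 0], [0, 0, 0], [0, 0, 0], [0, 0, 0], [0, 0, 0], [0, 0, 0], [0, 0, 0], [0, 0, 0]], jaw=30)

```text
clock: 20.27
tcp_pos: [0.459, -0.2397, 0.2024]
tcp_rot: [[0.116, 0.991, -0.062], [0.858, -0.131, -0.497], [-0.501, 0.004, -0.865]]
ft_force: [0.6, -0.1, -0.3]
opening: 0.884
```

```bash
python3 o.py; python3 - <<'E'
from h import *
G=grab("k")
ey=np.array([.134,.991]);ex=np.array([.991,-.134])
for n in G:
    P=world(n,G[n][1]).reshape(-1,3)
    a=P[:,:2]@ex-.486;b=P[:,:2]@ey+.122
    m=(P[:,2]>.073)&(P[:,2]<.084)&(abs(a)<.036)&(b<.05)&(b>-.127)
    print(n,m.sum(),'a',np.percentile(a[m],[0,2,98,100]).round(4),'b',np.percentile(b[m],[0,1,2,98,99,100]).round(4),P[m][:,2].mean().round(4))
    if m.sum()>5: print(cv2.minAreaRect(np.c_[a[m],b[m]].astype(np.float32)))
for n,r in(("scene",(260,170,400,310)),("top",(265,180,395,260))):
    im=G[n][0][r[1]:r[3],r[0]:r[2]];f=min(780/im.shape[1],590/im.shape[0]);cv2.imwrite(f"pics/k_c{n}.png",cv2.resize(im,None,fx=f,fy=f,interpolation=2))
E
```

```text
20.275 [-0.3487  0.1999  1.7825 -0.5785  1.1059  0.0354] [ 0.459  -0.2397  0.2024] [ 0.6101 -0.0971 -0.3337] [0.2219 0.0214 0.0184] 0.8841727111875846
[[ 0.1157  0.9913 -0.0623]
 [ 0.8575 -0.1313 -0.4974]
 [-0.5012  0.0041 -0.8653]]
scene 1099 a [-0.0344 -0.0316  0.0275  0.0308] b [-0.127  -0.1206 -0.1202  0.0234  0.0256  0.0303] 0.0793
((-0.0010277032852172852, -0.04826819896697998), (0.0638502910733223, 0.15761041641235352), 1.3949167728424072)
top 276 a [-0.0307 -0.0296  0.0292  0.0311] b [-0.1226 -0.1219 -0.1211  0.0256  0.027   0.0286] 0.0776
((-0.002090221270918846, -0.047131143510341644), (0.06007760018110275, 0.15203048288822174), 2.52469539642334)
```

View pics/k_cscene.png

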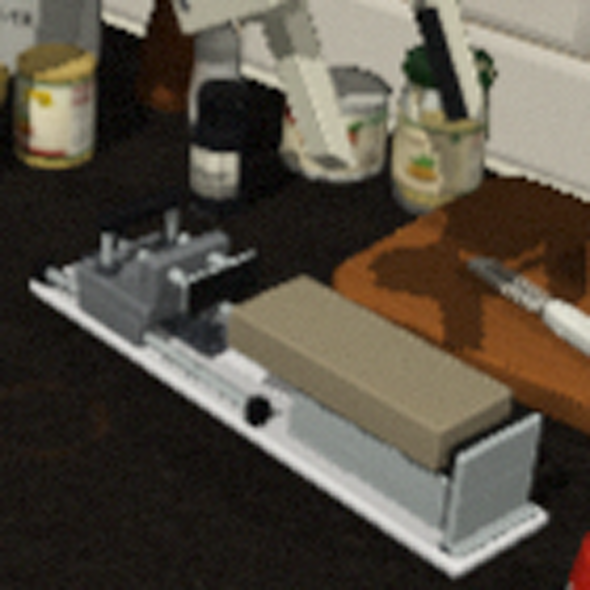

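```bash
python3 - <<'E'
from h import *
ey=np.array([.134,.991]);ex=np.array([.991,-.134])
for t in "ak":
  for n in("scene","top"):
    P=world(n,np.load(f"pics/{t}_{n}.npy")).reshape(-1,3);I=cv2.imread(f"pics/{t}_{n}.png").reshape(-1,3).max(1)
    a=P[:,:2]@ex-.486;b=P[:,:2]@ey+.122
    m=(P[:,2]>.066)&(P[:,2]<.095)&(abs(a)<.038)&(b>.12)&(b<.16)&(I<90)
    if m.sum()>3:
        print(t,n,m.sum(),'a',np.percentile(a[m],[2,98]).round(4),'b',np.percentile(b[m],[2,50,98]).round(4),'z',np.percentile(P[m,2],[2,50,90,98]).round(4))
    m=(P[:,2]>.045)&(P[:,2]<.08)&(abs(a)<.03)&(b>.04)&(b<.075)
    print('  jaw',m.sum(),np.percentile(b[m],[1,2,10,50]).round(4) if m.any() else '')
    m=(P[:,2]>.066)&(P[:,2]<.074)&(abs(a)<.03)&(b>.075)&(b<.11)
    print('  upright',m.sum(),np.percentile(b[m],[2,98]).round(4) if m.any() else '')
    # stone axis: side edges linear fit
    m=(P[:,2]>.074)&(P[:,2]<.084)&(abs(a)<.036)&(b<.022)&(b>-.118)
    if t=="k":
        ed=[]
        for lo in np.arange(-.115,.015,.01):
            k=m&(b>lo)&(b<lo+.01)
            if k.sum()>4: ed.append((lo,a[k].min(),a[k].max()))
        ed=np.array(ed);print('  slope deg',[np.degrees(np.polyfit(ed[:,0],ed[:,i],1)[0]).round(2) for i in(1,2)],'mid',ed[:,1:].mean())
E
```

```text
a scene 114 a [-0.0307  0.0289] b [0.1335 0.1378 0.1442] z [0.0693 0.081  0.0846 0.0852]
  jaw 167 [0.0634 0.0638 0.065  0.0671]
  upright 86 [0.0883 0.1034]
a top 53 a [-0.0269  0.034 ] b [0.1368 0.1415 0.1471] z [0.0751 0.0817 0.0853 0.0874]
  jaw 47 [0.0656 0.0656 0.0663 0.0704]
  upright 44 [0.0819 0.1055]
k scene 112 a [-0.0313  0.0301] b [0.1333 0.1381 0.1453] z [0.0718 0.0811 0.0843 0.0856]
  jaw 165 [0.0639 0.0642 0.0648 0.0668]
  upright 92 [0.0913 0.1041]
  slope deg [np.float64(-1.07), np.float64(-0.96)] mid -0.0016461409181077213
k top 53 a [-0.0266  0.0337] b [0.1369 0.1415 0.1471] z [0.079  0.0829 0.0855 0.0867]
  jaw 0 
  upright 0 
  slope deg [np.float64(3.86), np.float64(-8.4)] mid 0.00401371605344258
```

Request:
send_rows(travel=[[0.02, 0, -0.012], [0.05, 0, -0.029], [0.085, 0, -0.049], [0.12, 0, -0.069], [0.15, 0, -0.087], [0.1675, 0, -0.097], [0.1675, 0, -0.097]], dr=[[0, 0.1, 0], [0, 0.22, 0], [0, 0.34, 0], [0, 0.44, 0], [0, 0.52, 0], [0, 0.524, 0], [0, 0.524, 0]], jaw=185)

```text
clock: 21.25
tcp_pos: [0.4826, -0.0467, 0.198]
tcp_rot: [[0.131, 0.991, -0.002], [0.991, -0.131, 0.001], [0.0, -0.002, -1.0]]
ft_force: [0.8, -0.7, 1.1]
opening: 0.278
```

Request:
send_rows(travel=[[0, 0, 0], [0, 0, 0], [0, 0, 0], [0, 0, 0], [0, 0, 0], [0, 0, 0], [0, 0, 0], [0, 0, 0]], dr=[[0, 0, -0.18], [0, 0, -0.36], [0, 0, -0.54], [0, 0, -0.72], [0, 0, -0.9], [0, 0, -1.08], [0, 0, -1.26], [0, 0, -1.44]])

```text
clock: 22.25
tcp_pos: [0.4829, -0.0482, 0.1984]
tcp_rot: [[-0.967, 0.254, -0.002], [0.254, 0.967, -0.0], [0.001, -0.001, -1.0]]
ft_force: [0.7, -0.6, -0.0]
opening: 0.273
```

Request:
send_rows(travel=[[0, 0, 0], [0, 0, 0], [0, 0, 0], [0, 0, 0]], dr=[[0, 0, -0.13], [0, 0, -0.13], [0, 0, -0.13], [0, 0, -0.13]])

```text
clock: 22.75
tcp_pos: [0.4833, -0.0476, 0.1991]
tcp_rot: [[-0.991, 0.134, -0.0], [0.134, 0.991, -0.0], [0.0, -0.0, -1.0]]
ft_force: [0.1, -0.7, 0.4]
opening: 0.273
```

```bash
python3 o.py
```

```text
22.75 [-0.3283  0.1576  1.7135 -0.0002  1.2707 -1.7647] [ 0.4833 -0.0476  0.1991] [ 0.079  -0.6941  0.382 ] [ 0.0179  0.0066 -0.0004] 0.2728062719856805
[[-0.991   0.1339 -0.0003]
 [ 0.1339  0.991  -0.0001]
 [ 0.0003 -0.0001 -1.    ]]
```

Request:
send_rows(travel=[[0, 0, 0.03], [0, 0, 0.06], [0, 0, 0.08], [0, 0, 0.095], [0, 0, 0.103], [0, 0, 0.103]], dr=[[0, 0, 0], [0, 0, 0], [0, 0, 0], [0, 0, 0], [0, 0, 0], [0, 0, 0]])

```text
clock: 23.5
tcp_pos: [0.4833, -0.0475, 0.0961]
tcp_rot: [[-0.991, 0.133, -0.0], [0.133, 0.991, 0.0], [0.0, 0.0, -1.0]]
ft_force: [-0.0, 1.3, -0.3]
opening: 0.276
```

```bash
python3 o.py;python3 - <<'E'
from h import *
im,d=get_image("scene");cv2.imwrite("pics/l_c.png",cv2.resize(im[180:290,255:345],None,fx=5.2,fy=5.2,interpolation=2))
E
```

```text
23.5 [-0.3281  0.2679  1.8533  0.      1.0209 -1.7659] [ 0.4833 -0.0475  0.0961] [-0.0112  1.3344 -0.3498] [ 0.0267  0.0303 -0.0147] 0.2761401382274483
[[-0.9912  0.1326 -0.0005]
 [ 0.1326  0.9912  0.0002]
 [ 0.0005  0.0001 -1.    ]]
```

View pics/l_c.png

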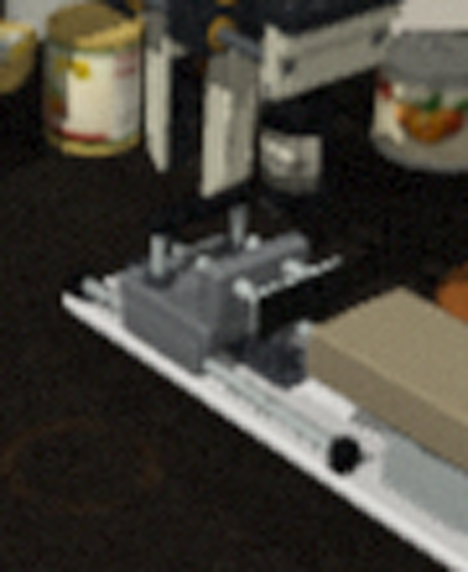

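Request:
send_rows(travel=[[0, 0, 0.008], [0, 0, 0.016], [0, 0, 0.024], [0, 0, 0.031], [0, 0, 0.0345], [0, 0, 0.0345]], dr=[[0, 0, 0], [0, 0, 0], [0, 0, 0], [0, 0, 0], [0, 0, 0], [0, 0, 0]])

```text
clock: 24.3
tcp_pos: [0.4832, -0.0474, 0.0614]
tcp_rot: [[-0.991, 0.132, -0.001], [0.132, 0.991, 0.0], [0.001, 0.0, -1.0]]
ft_force: [1.1, 0.6, -0.5]
opening: 0.275
```

Request:
send_rows(travel=[[0, 0, 0], [0, 0, 0], [0, 0, 0]], dr=[[0, 0, 0], [0, 0, 0], [0, 0, 0]], jaw=255, grip_force=50)

```text
clock: 24.68
tcp_pos: [0.4835, -0.0476, 0.0617]
tcp_rot: [[-0.991, 0.132, 0.0], [0.132, 0.991, -0.0], [-0.0, -0.0, -1.0]]
ft_force: [1.0, -0.7, -5.1]
opening: 0.124
```

```bash
python3 o.py
```

```text
24.675 [-0.3281  0.3155  1.8906 -0.0002  0.9351 -1.766 ] [ 0.4835 -0.0476  0.0617] [ 0.9602 -0.7291 -5.0975] [-0.1137 -0.3298 -0.0575] 0.12423506006659253
[[-0.9912  0.1324  0.0003]
 [ 0.1324  0.9912 -0.0003]
 [-0.0004 -0.0002 -1.    ]]
```

Request:
send_rows(travel=[[0, 0, -0.002], [0, 0, -0.0045], [0, 0, -0.0045]], dr=[[0, 0, 0], [0, 0, 0], [0, 0, 0]])

```text
clock: 25.05
tcp_pos: [0.4835, -0.0476, 0.0663]
tcp_rot: [[-0.991, 0.132, 0.0], [0.132, 0.991, -0.0], [-0.0, -0.0, -1.0]]
ft_force: [2.6, -0.8, -5.7]
opening: 0.127
```

```bash
python3 o.py;python3 - <<'E'
from h import *
im,d=get_image("scene");cv2.imwrite("pics/m_c.png",cv2.resize(im[180:290,255:345],None,fx=5.2,fy=5.2,interpolation=2))
P=world("scene",d).reshape(-1,3);I=im.reshape(-1,3).max(1)
ey=np.array([.134,.991]);ex=np.array([.991,-.134])
a=P[:,:2]@ex-.486;b=P[:,:2]@ey+.122
for s in(-1,1):
    m=(P[:,2]>.062)&(P[:,2]<.105)&(a*s>.014)&(a*s<.036)&(b>.12)&(b<.16)&(I<90)
    print(m.sum(),np.percentile(P[m,2],[2,50,90,98]).round(4) if m.any() else '',np.percentile(b[m],[2,98]).round(4) if m.any() else '')
E
```

```text
25.05 [-0.3281  0.3087  1.8858 -0.0002  0.9468 -1.7661] [ 0.4835 -0.0476  0.0663] [ 2.6128 -0.7573 -5.7303] [-0.2025 -0.4152 -0.0233] 0.12749051051693355
[[-0.9912  0.1324  0.0002]
 [ 0.1324  0.9912 -0.0002]
 [-0.0002 -0.0002 -1.    ]]
35 [0.0724 0.0851 0.0883 0.0903] [0.1336 0.1436]
11 [0.0787 0.0847 0.087  0.0879] [0.1333 0.139 ]
```

View pics/m_c.png

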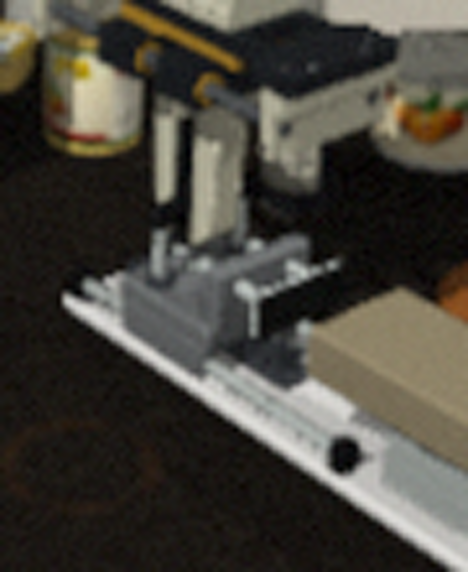

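Request:
send_rows(travel=[[0, -0.004, 0], [0, -0.01, 0], [0, -0.016, 0], [0, -0.022, 0], [0, -0.028, 0], [0, -0.028, 0]], dr=[[0, 0, 0], [0, 0, 0], [0, 0, 0], [0, 0, 0], [0, 0, 0], [0, 0, 0]])

```text
clock: 25.85
tcp_pos: [0.4795, -0.0761, 0.0663]
tcp_rot: [[-0.991, 0.133, -0.0], [0.133, 0.991, -0.001], [0.0, -0.001, -1.0]]
ft_force: [2.2, -0.8, -6.3]
opening: 0.128
```

```bash
python3 o.py
```

```text
25.85 [-0.3871  0.3086  1.8863 -0.0009  0.9467 -1.824 ] [ 0.4795 -0.0761  0.0663] [ 2.2321 -0.7566 -6.3251] [-0.2209 -0.3954 -0.0041] 0.1279950341694835
[[-0.9911  0.1329 -0.0003]
 [ 0.1329  0.9911 -0.0007]
 [ 0.0002 -0.0007 -1.    ]]
```

Request:
send_rows(travel=[[0, -0.004, 0], [0, -0.008, 0], [0, -0.012, 0], [0, -0.016, 0], [0, -0.02, 0], [0, -0.024, 0], [0, -0.024, 0]], dr=[[0, 0, 0], [0, 0, 0], [0, 0, 0], [0, 0, 0], [0, 0, 0], [0, 0, 0], [0, 0, 0]])

```text
clock: 26.72
tcp_pos: [0.4764, -0.0985, 0.0662]
tcp_rot: [[-0.991, 0.133, -0.0], [0.133, 0.991, 0.001], [0.0, 0.001, -1.0]]
ft_force: [3.0, 5.4, -6.8]
opening: 0.123
```

```bash
python3 o.py;python3 - <<'E'
from h import *
im,d=get_image("scene");cv2.imwrite("pics/n_c.png",cv2.resize(im[180:310,265:395],None,fx=4.5,fy=4.5,interpolation=2))
E
```

```text
26.725 [-0.4346  0.3104  1.884   0.0015  0.948  -1.873 ] [ 0.4764 -0.0985  0.0662] [ 3.0066  5.3643 -6.8085] [ 0.8556 -0.6515  0.0311] 0.1232059610612219
[[-0.9911  0.1329 -0.0001]
 [ 0.1329  0.9911  0.0014]
 [ 0.0003  0.0014 -1.    ]]
```

View pics/n_c.png

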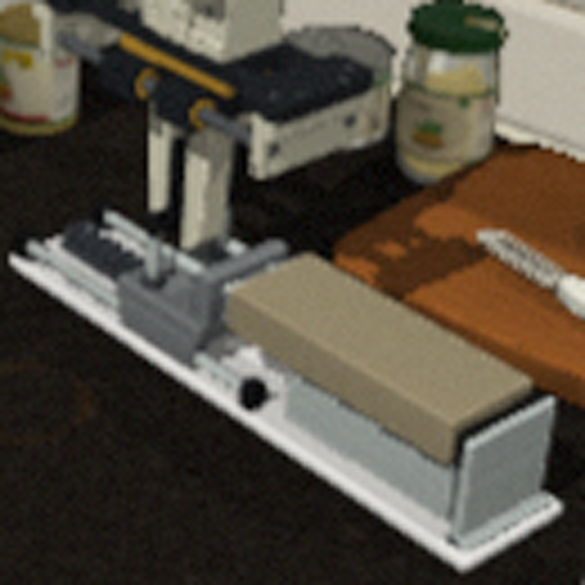

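Request:
send_rows(travel=[[0, -0.003, 0], [0, -0.006, 0], [0, -0.008, 0], [0, -0.008, 0]], dr=[[0, 0, 0], [0, 0, 0], [0, 0, 0], [0, 0, 0]])

```text
clock: 27.28
tcp_pos: [0.4754, -0.1054, 0.0661]
tcp_rot: [[-0.991, 0.133, -0.0], [0.133, 0.991, 0.003], [0.0, 0.003, -1.0]]
ft_force: [5.9, 8.8, -6.6]
opening: 0.126
```

```bash
python3 o.py;python3 - <<'E'
from h import *
im,d=get_image("scene");cv2.imwrite("pics/p_c.png",cv2.resize(im[180:310,265:395],None,fx=4.5,fy=4.5,interpolation=2))
ey=np.array([.134,.991]);ex=np.array([.991,-.134])
P=world("scene",d).reshape(-1,3);a=P[:,:2]@ex-.486;b=P[:,:2]@ey+.122
m=(P[:,2]>.0745)&(P[:,2]<.084)&(abs(a)<.036)&(b<.04)&(b>-.135)
print(np.percentile(b[m],[0,1,2,98,99,100]).round(4),np.percentile(a[m],[2,98]).round(4))
E
```

```text
27.275 [-0.4497  0.3114  1.8827  0.0033  0.9488 -1.8889] [ 0.4754 -0.1054  0.0661] [ 5.8681  8.7857 -6.6032] [ 1.4022 -0.9103 -0.0454] 0.12570655726200133
[[-0.9911  0.1331 -0.0001]
 [ 0.1331  0.9911  0.003 ]
 [ 0.0005  0.0029 -1.    ]]
[-0.1275 -0.1261 -0.1253  0.0197  0.0217  0.0394] [-0.0324  0.0256]
```

Request:
send_rows(travel=[[0, -0.002, 0], [0, -0.004, 0], [0, -0.005, 0], [0, -0.005, 0]], dr=[[0, 0, 0], [0, 0, 0], [0, 0, 0], [0, 0, 0]])

```text
clock: 27.82
tcp_pos: [0.475, -0.1069, 0.0658]
tcp_rot: [[-0.991, 0.134, 0.001], [0.134, 0.991, 0.008], [0.001, 0.008, -1.0]]
ft_force: [9.0, 20.9, -6.7]
opening: 0.122
```

```bash
python3 o.py
```

```text
27.825 [-0.457   0.3122  1.8825  0.0096  0.9502 -1.899 ] [ 0.475  -0.1069  0.0658] [ 9.0334 20.9387 -6.7234] [ 3.6188 -1.6826 -0.0413] 0.12162144415095569
[[-0.991   0.1341  0.0005]
 [ 0.1341  0.9909  0.0085]
 [ 0.0006  0.0085 -1.    ]]
```

Request:
send_rows(travel=[[0, 0.002, 0], [0, 0.002, 0]], dr=[[0, 0, 0], [0, 0, 0]])

```text
clock: 28.08
tcp_pos: [0.4751, -0.1065, 0.0659]
tcp_rot: [[-0.991, 0.133, 0.0], [0.133, 0.991, 0.006], [0.001, 0.005, -1.0]]
ft_force: [6.7, 15.6, -6.4]
opening: 0.124
```

```bash
python3 o.py
```

```text
28.075 [-0.454   0.3118  1.8825  0.0062  0.9495 -1.8949] [ 0.4751 -0.1065  0.0659] [ 6.6768 15.5538 -6.4392] [ 2.6147 -1.2937  0.013 ] 0.12383613945827388
[[-0.9911  0.1331  0.0002]
 [ 0.1331  0.9911  0.0055]
 [ 0.0005  0.0055 -1.    ]]
```

Request:
send_rows(travel=[[0, 0, 0], [0, 0, 0], [0, 0, 0]], dr=[[0, 0, 0], [0, 0, 0], [0, 0, 0]], jaw=195)

```text
clock: 28.45
tcp_pos: [0.4739, -0.1082, 0.0658]
tcp_rot: [[-0.991, 0.132, -0.002], [0.132, 0.991, 0.003], [0.003, 0.003, -1.0]]
ft_force: [2.3, 7.5, -6.0]
opening: 0.237
```

```bash
python3 o.py;python3 - <<'E'
from h import *
im,d=get_image("scene");cv2.imwrite("pics/q_c.png",cv2.resize(im[180:310,265:395],None,fx=4.5,fy=4.5,interpolation=2))
ey=np.array([.134,.991]);ex=np.array([.991,-.134])
P=world("scene",d).reshape(-1,3);I=im.reshape(-1,3).max(1);a=P[:,:2]@ex-.486;b=P[:,:2]@ey+.122
for s in(-1,1):
    m=(P[:,2]>.056)&(P[:,2]<.105)&(a*s>.012)&(a*s<.036)&(b>.06)&(b<.1)&(I<90)
    print(m.sum(),np.percentile(P[m,2],[2,50,90,98]).round(4) if m.any() else '',np.percentile(b[m],[2,98]).round(4) if m.any() else '')
E
```

```text
28.45 [-0.4557  0.3118  1.883   0.0022  0.9501 -1.8949] [ 0.4739 -0.1082  0.0658] [ 2.34    7.496  -5.9694] [ 1.3126 -0.4169 -0.0417] 0.23669444642194976
[[-0.9912  0.1325 -0.0022]
 [ 0.1325  0.9912  0.0031]
 [ 0.0026  0.0028 -1.    ]]
40 [0.0602 0.0827 0.0858 0.0864] [0.0691 0.089 ]
6 [0.0603 0.0627 0.0653 0.0662] [0.061  0.0663]
```

View pics/q_c.png

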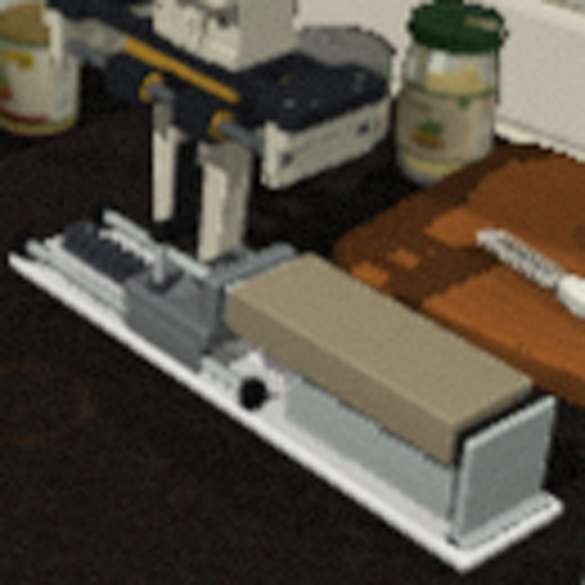

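Request:
send_rows(travel=[[0, 0, 0.002], [0, 0, 0.004], [0, 0, 0.005], [0, 0, 0.005]], dr=[[0, 0, 0], [0, 0, 0], [0, 0, 0], [0, 0, 0]])

```text
clock: 29.0
tcp_pos: [0.4749, -0.1084, 0.0624]
tcp_rot: [[-0.991, 0.132, 0.0], [0.132, 0.991, 0.002], [0.0, 0.002, -1.0]]
ft_force: [0.8, 9.9, 7.1]
opening: 0.235
```

```bash
python3 o.py;python3 - <<'E'
from h import *
im,d=get_image("scene");cv2.imwrite("pics/r_c.png",cv2.resize(im[180:310,265:395],None,fx=4.5,fy=4.5,interpolation=2))
ey=np.array([.134,.991]);ex=np.array([.991,-.134])
P=world("scene",d).reshape(-1,3);I=im.reshape(-1,3).max(1);a=P[:,:2]@ex-.486;b=P[:,:2]@ey+.122
m=(P[:,2]>.056)&(P[:,2]<.105)&(a<-.012)&(a>-.036)&(b>.06)&(b<.1)&(I<90)
print(m.sum(),np.percentile(P[m,2],[2,50,90,98]).round(4) if m.any() else '',np.percentile(b[m],[2,98]).round(4) if m.any() else '')
E
```

```text
29.0 [-0.4555  0.3168  1.8863  0.0026  0.9395 -1.895 ] [ 0.4749 -0.1084  0.0624] [0.8055 9.858  7.0978] [ 1.6498 -0.1057  0.0239] 0.2347804214586748
[[-0.9912  0.1325  0.0001]
 [ 0.1325  0.9912  0.0023]
 [ 0.0002  0.0023 -1.    ]]
41 [0.0583 0.0813 0.0841 0.0848] [0.0636 0.0877]
```

Request:
send_rows(travel=[[0, 0.002, 0], [0, 0.004, 0], [0, 0.004, 0]], dr=[[0, 0, 0], [0, 0, 0], [0, 0, 0]])

```text
clock: 29.42
tcp_pos: [0.4757, -0.1058, 0.0617]
tcp_rot: [[-0.991, 0.132, 0.0], [0.132, 0.991, 0.0], [-0.0, 0.0, -1.0]]
ft_force: [0.6, 4.6, 3.8]
opening: 0.237
```

```bash
cat > bar.py <<'E'
from h import *
im,d=get_image("scene")
ey=np.array([.134,.991]);ex=np.array([.991,-.134])
P=world("scene",d).reshape(-1,3);I=im.reshape(-1,3).max(1);a=P[:,:2]@ex-.486;b=P[:,:2]@ey+.122
m=(P[:,2]>.056)&(P[:,2]<.105)&(a<-.012)&(a>-.036)&(b>.06)&(b<.1)&(I<90)
print(m.sum(),np.percentile(P[m,2],[2,50,90,98]).round(4) if m.any() else '',np.percentile(b[m],[2,98]).round(4) if m.any() else '')
E
python3 o.py; python3 bar.py
```

```text
29.425 [-0.4485  0.3177  1.8872  0.0003  0.9364 -1.8867] [ 0.4757 -0.1058  0.0617] [0.5602 4.6195 3.7551] [ 0.7981 -0.1045 -0.0513] 0.23749644363001848
[[-0.9912  0.1323  0.0005]
 [ 0.1323  0.9912  0.    ]
 [-0.0005  0.0001 -1.    ]]
41 [0.0585 0.0811 0.0841 0.0853] [0.0713 0.0928]
```

Request:
send_rows(travel=[[0, 0.002, 0], [0, 0.004, 0], [0, 0.004, 0]], dr=[[0, 0, 0], [0, 0, 0], [0, 0, 0]])

```text
clock: 29.85
tcp_pos: [0.4762, -0.1019, 0.061]
tcp_rot: [[-0.991, 0.132, 0.0], [0.132, 0.991, 0.0], [0.0, 0.0, -1.0]]
ft_force: [1.8, 3.6, -1.9]
opening: 0.238
```

```bash
python3 o.py; python3 bar.py
```

```text
29.85 [-0.4404  0.3184  1.8883  0.0001  0.935  -1.8786] [ 0.4762 -0.1019  0.061 ] [ 1.7513  3.5736 -1.8917] [ 0.5644 -0.4656  0.0184] 0.23791268109469602
[[-0.9912  0.1323  0.    ]
 [ 0.1323  0.9912  0.0001]
 [ 0.      0.0001 -1.    ]]
37 [0.0639 0.0737 0.0769 0.0777] [0.0799 0.0927]
```

Request:
send_rows(travel=[[0, 0.002, 0], [0, 0.004, 0], [0, 0.004, 0]], dr=[[0, 0, 0], [0, 0, 0], [0, 0, 0]])

```text
clock: 30.28
tcp_pos: [0.4767, -0.0983, 0.0615]
tcp_rot: [[-0.991, 0.132, 0.0], [0.132, 0.991, -0.001], [-0.0, -0.001, -1.0]]
ft_force: [0.4, -0.8, 0.6]
opening: 0.235
```

```bash
python3 o.py; python3 bar.py
```

```text
30.275 [-0.4326  0.3172  1.8887 -0.0005  0.9352 -1.8705] [ 0.4767 -0.0983  0.0615] [ 0.428  -0.8323  0.5856] [-0.0869 -0.1526 -0.0173] 0.23524725991150844
[[-0.9912  0.1322  0.0003]
 [ 0.1322  0.9912 -0.0006]
 [-0.0004 -0.0006 -1.    ]]
36 [0.0638 0.0741 0.0768 0.0775] [0.0799 0.0931]
```

Request:
send_rows(travel=[[0, 0, -0.008], [0, 0, -0.02], [0, 0, -0.04], [0, 0, -0.08], [0, 0, -0.13], [0, 0, -0.18], [0, 0, -0.18]], dr=[[0, 0, 0], [0, 0, 0], [0, 0, 0], [0, 0, 0], [0, 0, 0], [0, 0, 0], [0, 0, 0]])

```text
clock: 31.2
tcp_pos: [0.4787, -0.0989, 0.2464]
tcp_rot: [[-0.991, 0.132, 0.009], [0.132, 0.991, -0.004], [-0.009, -0.003, -1.0]]
ft_force: [-0.5, -0.4, -0.3]
opening: 0.237
```

```bash
python3 o.py; python3 bar.py; python3 - <<'E'
from h import *
G=grab("s")
ey=np.array([.134,.991]);ex=np.array([.991,-.134])
for n in G:
    P=world(n,G[n][1]).reshape(-1,3);a=P[:,:2]@ex-.486;b=P[:,:2]@ey+.122
    m=(P[:,2]>.0745)&(P[:,2]<.084)&(abs(a)<.036)&(b<.04)&(b>-.135)
    print(n,np.percentile(b[m],[1,2,98,99]).round(4),np.percentile(a[m],[2,98]).round(4),P[m,2].mean())
    p=P[m];c=p.mean(0);V=np.linalg.svd(p-c,full_matrices=False)[2];print('normal',V[2],'axis deg',np.degrees(np.arctan2(V[0][1],V[0][0]))%180)
im=G["scene"][0];cv2.imwrite("pics/s_c.png",cv2.resize(im[180:310,265:395],None,fx=4.5,fy=4.5,interpolation=2))
E
```

```text
31.2 [-0.4324  0.1229  1.636  -0.      1.3731 -1.8706] [ 0.4787 -0.0989  0.2464] [-0.527  -0.3506 -0.3048] [-0.0162  0.0021 -0.0104] 0.2365704076692038
[[-0.9912  0.1323  0.0087]
 [ 0.1322  0.9912 -0.004 ]
 [-0.0091 -0.0028 -1.    ]]
36 [0.0654 0.0742 0.0766 0.0772] [0.0772 0.0941]
scene [-0.1258 -0.1252  0.0191  0.0216] [-0.0326  0.0259] 0.07940634458974138
normal [-0.01800448 -0.00381845  0.99983061] axis deg 82.79364240583844
top [-0.1261 -0.1255 -0.005   0.0205] [-0.0306  0.0265] 0.07791958815383562
normal [-0.00527918  0.0033391   0.99998049] axis deg 85.25296497165901
```

View pics/s_c.png

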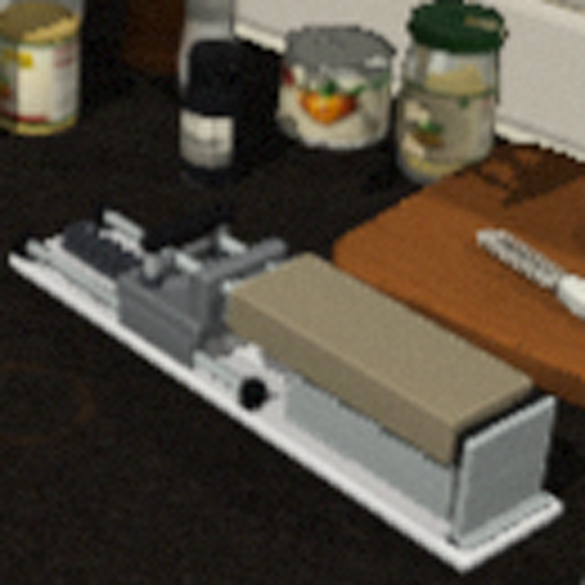

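View pics/s_scene.png

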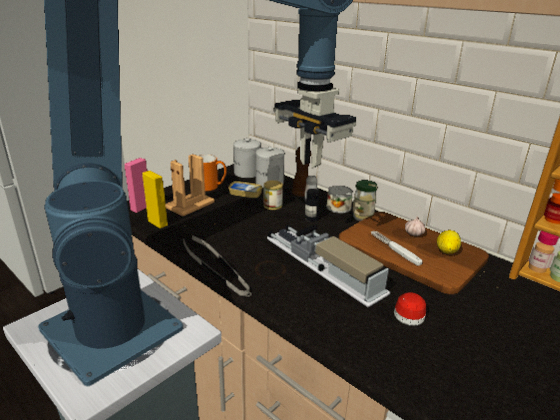

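```bash
python3 -c "
from station import *
print(job_done())"
```

```text
the job is handed in; nothing more can be done
None
```

I lifted the whetstone out of the stand and stood it on its end. I then took it by its narrow edges, laid it flat on the strips about 8 mm short of the stop, and clamped it with the sprung jaw. The job was handed in at about 31 s; no verdict is reported.

To clamp it I held the bar up about 12 mm and slid the jaw until it was pressed right in (21 N, eased to about 16 N). The bar did not drop cleanly when I let go. It hung on one finger by friction, so I lowered the tool until the bolt stood on a tooth. I then followed the carriage back slowly until the bar dropped in.

**Last checks:**
- **Bar:** its top reads 77 mm, which matches fully down in a notch.
- **Jaw:** it is about 9 mm compressed, which by the spring figures is roughly 6 N. The force was worked out from the geometry, not measured.
- **Stone:** top at 78–79 mm, level within about 1°, about 2–3 mm off centre, and within about 1° of lengthwise in the scene view. The top view gave 3° but was partly hidden by the arm.
- **Other things:** none looked moved in the last picture. The gripper was about 0.25 m up, touching nothing.

**Where the checks disagreed:** the camera put the stone's stop end about 4 mm short of the stop's nominal face, but its jaw end at the home position. The two cannot both be right for a 150 mm stone. I took the edge readings as biased, because the jaw had come up hard with the stone in front of it.

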